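# Put the griddle scraper away in its tight-lidded box

## Robot

A 6-joint arm with a two-finger parallel gripper is mounted at the origin on the work surface. World frame = base frame: x ahead of the robot, y to its left, z up, the work surface at z = 0. Lengths are in m, angles in rad, forces in N, time in s.
With the tool pointing down it reaches from about 0.35 to 0.975 m from the base axis. Payload 7.1 kg.
Tool frame: the origin (TCP) lies at the very end of the fingers, on their centre line; the grasp point (between the pads) lies 19 mm behind it; z points along the fingers, x is the direction in which the jaws open and shut, and the axes are right-handed (so a half turn about z gives the same grasp; the last joint's range is limited). The gripper opens to 88 mm and grips with 3 to 60 N. Pads are 20 mm wide; open, the fingers measure 115 mm over their backs; the gripper's body (75 mm by 178 mm) begins 61 mm behind the grasp point.
Start: joints at [-1.226, 0.423, 1.63, -0, 1.089, -0.019], TCP at [0.222, -0.584, 0.223] pointing down, gripper open.
Joint ranges: [-3, 3], [-0.9, 2.11], [0.09, 2.58], [-1.31, 4.45], [0.11, 2.69], [-2.54, 2.54]. Speed limits (rad/s): [2.39, 2.39, 3.01, 3.14, 3.14, 3.14].

## Interface

Orientations are given as a unit quaternion [w, x, y, z].
In Python, from workcell import * gives the robot as it stands. The module is installed in compiled form; this text tells all that it offers.
- The arm moves only by the tool arm_command, never from a script. Its argument "series" is a list of rows, each a list of 3 entries, a list of its own where there are three numbers: the finger opening in mm, from 0 to 87.8, then the shift along the world's x, y, z scaled (see below), then the turn, a rotation vector about the world's x, y, z scaled (see below). A call has exactly 5 rows; each row shifts and turns the commanded pose from where the row before left it; what a row does not reach is not made up. The controller multiplies each number of a shift by 5 cm and each number of a turn by pi rad. A row lasts 1/8 s, in which the tool goes at most 62.5 mm and 10.7 degrees, less where a joint would pass 70% of its speed; a pose out of reach is approached as far as the arm can. A call with a number of a shift or a turn outside -1 to 1 is refused whole. A call with a gripper value outside its range is refused whole. The fingers move at their own pace and stop on an object; "force" is the grip in N (left out, the last holds). Time passes only in rows, so rows that do not move let the fingers close, or fill a call up. It gives the time, the measured TCP pose, the force and the opening at its end, in the units of the state.
- observe(): the state, without advancing time (a new reading comes with each control period).
- snapshot(name): name is "scene" or "top"; returns a dict with "pixels" (420x560x3 uint8, red, green, blue), "range_z" (420x560 float32, m along the optical axis (not along the pixel's ray), 0 where there is no reading), "camera_matrix" (3x3 intrinsics, pixels), "origin" and "rotation" of the camera in the world. Camera axes: x right, y down, z forward; pixel columns grow to the right and rows downward; lengths in m; the calibration is good to about 2 mm. A picture is of the moment at which its call begins.
- close_job(): hands the job in, once; it reports no verdict.
The state is a dict: "clock": time; "joints": joint angles; "joint_vel": joint speeds; "tau": joint torques, N m; "position": TCP position; "tcp_rot": TCP orientation; "ft_force": force on the tool from outside, world axes, zero at the start; "torque": the same for the moment, N m; "grip_width": opening from 0.0 (shut) to 1.0 (fully open).
Only numpy, scipy, OpenCV 4.12 (cv2) and the standard library are available. Lean on these libraries where they do the work, as an engineer would, in place of code of your own. Each camera call takes 0.05 s, during which the arm holds its last target.

## Task

Put the griddle scraper away in its box. Holding it by the rear half of its handle, slip its blade through the notch under the shut lid and lever the lid partway up, then lay the scraper down flat on the counter, let go, and swing the lid all the way back past upright with the bare gripper. Take the scraper up again by the front half of its handle and press it fully home into its cutout in the box, lid left open, without disturbing the other things on the counter.

Things in the scene. Friction and masses are not known exactly. Their poses are not given: they have to be found in the camera images.
- scraper: Loose griddle scraper, 180 mm long, 0.18 kg. Origin mid-length on its flat underside, x to the blade's edge, z up. Wooden handle x -90 to +20 mm (rear half -90 to -35, front half -35 to +20), 26 wide, 22 high. Flat steel blade x +20 to +90, 60 wide, 3 thick (z 0 to 3). Balances near x = 0. Starts flat, blade roughly away from the robot, left or right of the box.
- blade_edge (a point): Middle of the scraper blade's front edge, on its underside (scraper frame 90, 0, 0 mm; scraper's axes).
- box: Low aluminium box fixed to the counter, 120 (x) by 224 (y) by 56 mm high, walls 4 mm. Origin: centre of its underside; x points to the hinge side, away from the robot. A white rigid insert fills it up to z = 44 mm, leaving 12 mm free under the whole shut lid. The insert has a grey-floored cutout shaped like the scraper, lying along y, blade end at +y.
- pocket (a point): Centre of the cutout's floor (box frame 0, 0, 26 mm; box axes). The scraper's origin belongs here, its x along the box's +y, handle then 4 mm proud of the insert. 18 mm deep; handle channel 29 mm wide, y -92.5 to +17; blade bay 65 wide, y +17 to +92.5. Sprung nubs pinch the handle from both sides: laid in, it stops 15 to 18 mm high and must be pushed down with roughly 10 N; then it stays.
- wells (a point): Centre of the finger wells in the insert, at its top (box frame 0, -10, 44 mm; box axes): room beside the handle's front half for the fingers, 40 mm long (y -30 to +10), x -50 to +50 mm, 24 mm deep. Fingers opened to more than 100 mm over their backs do not fit.
- notch (a point): Middle of the pry notch in the box's front (robot side) wall, below the dark strip on the lid's top: an opening 100 mm wide and 12 mm high (z 44 to 56 mm), level with the insert's top and closed above by the lid's underside. The blade slides in level, towards the box's +x, 15 to 25 mm is enough.
- lid (a joint): Lid angle, rad: 0 shut, grows as the front edge rises, 1.57 upright, stop at 2.0. Flat handleless aluminium sheet 120 by 224 by 4 mm, 0.12 kg, turning about the box's y axis at box x = +60, z = 56 mm (lid's underside). The stiff hinge holds it at any angle; raising it takes about 2 N at the front edge.
- lid_edge (a point): Middle of the lid's free front edge, on its underside, 120 mm from the hinge line.
- sauce_bottle: Bystander: upright yellow bottle, 60 mm across, 170 mm high, on the other side of the box from the scraper. Origin: centre of its foot.
- shaker: Bystander: jar shaker, 60 mm across, 100 mm high, behind the box to the robot's right. Origin: centre of its foot.
- pan: Bystander: open steel pan 100 by 160 by 65 mm, behind the box to the robot's left. Origin: centre of its underside.
There are look-alikes about, which are no part of the job. Of the things that look like the scraper, take the one that is farthest to the robot's right at the start.

How it is judged:
By the outcome, as a careful person would: the job done as asked, in the order asked, and still so for the second after the job is handed in, with the robot touching nothing.
It also fails if it takes over 72 s, if anything falls off the work surface, if the arm or the gripper's body presses on something with over 40 N, if the wrist force passes 120 N, or if a joint passes its speed limit or range.

## Working session

There is one attempt and no reset: what is moved stays moved. The work goes in short steps, Python scripts to look and compute and a tool call to move; the robot and the scene stay as the last step left them, time stands still between calls to the robot, and variables do not carry over. Pictures are saved under pics/ and viewed, and the job is handed in when it is done.

Besides the shell and the picture viewer there is one more tool, called by a JSON object that holds its "api" and its "payload". arm_command: Moves the arm, as the interface text tells. Shifts and turns lie within -1 to 1; 1 stands for 5 cm of shift or pi rad of turn. Its arguments: {"type":"object","properties":{"series":{"type":"array"},"force":{"type":"number"}},"required":["series"]}

```bash
mkdir -p pics; cat > h.py <<'E'
from workcell import *
import numpy as np, cv2
def snap(n,f):
    s=snapshot(n); cv2.imwrite('pics/'+f+'.png',s['pixels'][:,:,::-1]); np.savez('/tmp/'+f,**s); return s
def load(f): return dict(np.load('/tmp/'+f+'.npz'))
def cloud(s):
    K=s['camera_matrix'];z=s['range_z'];h,w=z.shape
    u,v=np.meshgrid(np.arange(w),np.arange(h))
    p=np.stack([(u-K[0,2])/K[0,0]*z,(v-K[1,2])/K[1,1]*z,z],-1)
    return p@np.array(s['rotation']).T+np.array(s['origin'])
def st():
    o=observe(); print(o['clock'],np.round(o['position'],4),np.round(o['tcp_rot'],4),np.round(o['ft_force'],1),o['grip_width'],np.round(o['joints'],3))
E
python3 - <<'E'
from h import *
a=snap('scene','s0');b=snap('top','t0');st()
for s in(a,b):print(s['origin'],s['rotation'],s['camera_matrix'])
E
```

```text
0.1 [ 0.2222 -0.5836  0.222 ] [-4.000e-04  8.234e-01 -5.675e-01 -5.000e-04] [ 0.  -0.6  0.3] 0.9991420701203518 [-1.226  0.424  1.631  0.     1.089 -0.019]
[ 1.29460467 -0.40901195  0.69805113] [-0.38606818  0.76976944  0.44964113 -0.23712703] [[452.46345848   0.         281.68420222]
 [  0.         452.46345848 214.41949728]
 [  0.           0.           1.        ]]
[ 0.44458318 -0.00764804  0.95280497] [ 0.04369795 -0.70337671  0.70858122 -0.03555755] [[441.26503197   0.         276.56973004]
 [  0.         441.26503197 204.01249131]
 [  0.           0.           1.        ]]
```

```bash
ls
```

```text
h.py
pics
```

```bash
sed -i "s/return p@np.array(s\['rotation'\]).T/return p@R.from_quat(np.roll(s['rotation'],-1)).as_matrix().T/; s/^import numpy/from scipy.spatial.transform import Rotation as R\nimport numpy/" h.py
```

```text
(no output)
```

View pics/s0.png

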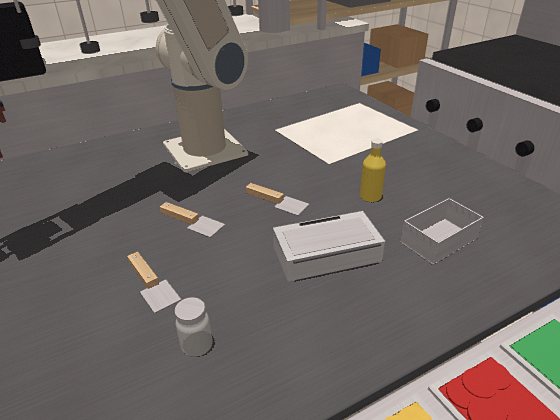

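View pics/t0.png

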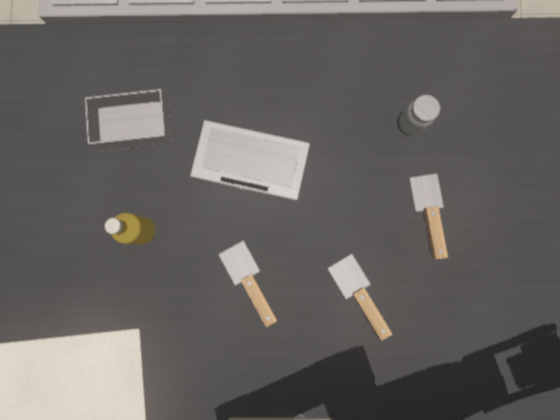

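Top view: three scraper-like things at about (429,215), (360,298) and (248,283). Image right is the robot's right (−y), so the one at (429,215) is the candidate. The box is at (250,160), its strip at (244,184). I'll measure and crop.

```bash
python3 - <<'E'
from h import *
s=load('t0');P=cloud(s);im=s['pixels']
cv2.imwrite('pics/c0.png',cv2.resize(im[150:280,370:490,::-1],None,fx=4.5,fy=4.5,interpolation=cv2.INTER_NEAREST))
hsv=cv2.cvtColor(im,cv2.COLOR_RGB2HSV)
print('counter z',np.median(P[300:330,180:220,2]))
def an(n,m):
    pts=P[m][:,:2].astype(np.float32); r=cv2.minAreaRect(pts*1000); print(n,m.sum(),np.round(r[0],1),np.round(r[1],1),round(r[2],2),'z',np.round(np.percentile(P[m][:,2],[5,50,95]),4)); return cv2.boxPoints(r)
wood=(hsv[...,0]<22)&(hsv[...,1]>80)&(hsv[...,2]>90)
n,l,stt,c=cv2.connectedComponentsWithStats(wood.astype(np.uint8))
for i in range(1,n):
    if stt[i,4]>150: print(c[i]); an('wood',(l==i)&(P[...,2]>0.012))
up=(P[...,2]>0.04)&(P[...,2]<0.3)
n,l,stt,c=cv2.connectedComponentsWithStats(up.astype(np.uint8))
for i in range(1,n):
    if stt[i,4]>100: print(c[i]); print(np.round(an('obj',(l==i)),1).tolist())
# blades
for (u0,u1,v0,v1) in [(405,448,168,212),(325,372,250,300),(215,262,238,286)]:
    m=np.zeros(up.shape,bool); m[v0:v1,u0:u1]=True
    m&=(im.min(-1)>110)&(hsv[...,1]<50); an('blade',m)
E
```

```text
counter z -0.00016963343519560414
[435.52748886 232.78454681]
wood 641 [ 463.  -177.6] [107.  341.6] 8.71 z [0.0164 0.0214 0.0243]
[259.1902439  300.94146341]
wood 593 [373.6  38.2] [ 77.6 150.1] 84.46 z [0.0182 0.0215 0.0244]
[372.0927357  313.99690881]
wood 634 [ 375.  -129.1] [274.8  54.1] 49.05 z [0.0181 0.0216 0.0243]
[123.36521022 117.30008244]
obj 1213 [729.9 318.2] [101.9 161.5] 6.05 z [0.0419 0.0569 0.066 ]
[[670.7999877929688, 393.1000061035156], [687.7999877929688, 232.5], [789.0999755859375, 243.1999969482422], [772.0999755859375, 403.79998779296875]]
[421.18622174 112.92680301]
obj 929 [ 727.7 -294.5] [56.6 55.3] 86.35 z [0.0491 0.098  0.1015]
[[698.2999877929688, -321.0], [753.5, -324.5], [757.2000122070312, -268.0], [702.0, -264.5]]
[250.05464565 159.53298638]
obj 6533 [640.5  56.8] [224.5 126.5] 76.83 z [0.0575 0.0605 0.0633]
[[553.2999877929688, -38.099998474121094], [676.5, -66.9000015258789], [727.5999755859375, 151.6999969482422], [604.5, 180.5]]
[128.21634169 228.77994429]
obj 1077 [495.1 291.8] [53.9 59.5] 79.53 z [0.0538 0.1157 0.1707]
[[461.0, 270.6000061035156], [519.5, 259.79998779296875], [529.2999877929688, 312.8999938964844], [470.79998779296875, 323.70001220703125]]
blade 997 [ 534.8 -176.4] [ 83.5 373.4] 15.53 z [-0.0011  0.0025  0.0053]
blade 1103 [ 424.4 -110.2] [190.5  86.2] 54.52 z [-0.001   0.0025  0.0058]
blade 1074 [435.6  57. ] [ 90.7 121.5] 29.38 z [-0.0009  0.0026  0.0056]
```

View pics/c0.png

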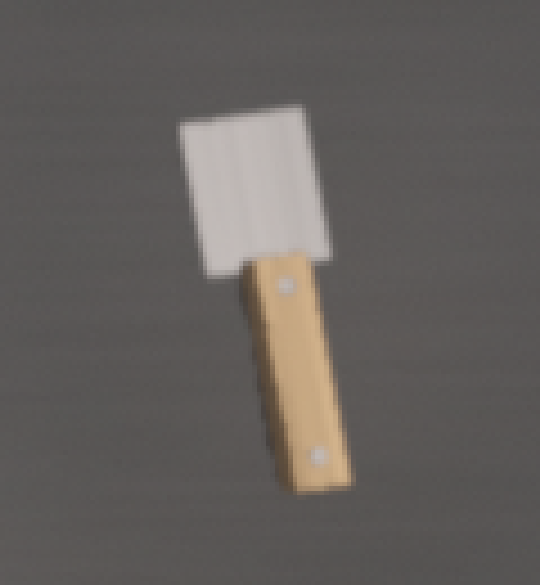

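```bash
cat >> h.py <<'E'
def ray(s,uv,z):
    uv=np.atleast_2d(uv).astype(float);K=s['camera_matrix']
    d=np.c_[(uv[:,0]-K[0,2])/K[0,0],(uv[:,1]-K[1,2])/K[1,1],np.ones(len(uv))]@R.from_quat(np.roll(s['rotation'],-1)).as_matrix().T
    o=np.array(s['origin']); return o+d*((z-o[2])/d[:,2])[:,None]
def mrect(s,m,z):
    v,u=np.nonzero(m); p=ray(s,np.c_[u,v],z)[:,:2]; r=cv2.minAreaRect((p*1000).astype(np.float32)); return r,p
E
python3 - <<'E'
from h import *
s=load('t0');P=cloud(s);im=s['pixels'];hsv=cv2.cvtColor(im,cv2.COLOR_RGB2HSV)
def an(n,m,z):
    m=m&(s['range_z']>0)
    r,p=mrect(s,m,z); pc=np.linalg.svd(p-p.mean(0),full_matrices=False)[2][0]
    print(n,m.sum(),np.round(r[0],1),np.round(r[1],1),round(r[2],2),'mean',np.round(p.mean(0)*1000,1),'pca',np.round(np.degrees(np.arctan2(pc[1],pc[0])),2)); print(np.round(cv2.boxPoints(r),1).tolist())
up=(P[...,2]>0.0585)&(P[...,2]<0.07)&(P[...,0]>.5)&(P[...,1]>-.1)&(P[...,1]<.2)
an('lid',cv2.morphologyEx(up.astype(np.uint8),cv2.MORPH_OPEN,np.ones((3,3)))>0,.060)
m=np.zeros(up.shape,bool); m[165:200,215:275]=True; an('strip',m&(im.max(-1)<60),.06)
wood=(hsv[...,0]<22)&(hsv[...,1]>80)&(hsv[...,2]>120)&(P[...,2]>.017)
m=np.zeros(up.shape,bool); m[195:265,415:455]=True; an('wood',m&wood,.022)
m=np.zeros(up.shape,bool); m[165:215,400:450]=True; m&=(im.min(-1)>110)&(hsv[...,1]<50); an('blade',m,.003)
E
```

```text
lid 4638 [639.6  56.1] [222.5 124.5] 77.0 mean [638.7  56.3] pca -102.08
[[553.9000244140625, -38.29999923706055], [675.2000122070312, -66.30000305175781], [725.2000122070312, 150.39999389648438], [603.9000244140625, 178.5]]<stdin>:5: RuntimeWarning: Mean of empty slice.
  ret = um.true_divide(
Traceback (most recent call last):
IndexError: index 0 is out of bounds for axis 0 with size 0
```

```bash
python3 - <<'E'
from h import *
s=load('t0');P=cloud(s);im=s['pixels'];hsv=cv2.cvtColor(im,cv2.COLOR_RGB2HSV)
def an(n,m,z):
    n_,l,q,_=cv2.connectedComponentsWithStats(m.astype(np.uint8)); m=l==(1+np.argmax(q[1:,4]))
    r,p=mrect(s,m,z); pc=np.linalg.svd(p-p.mean(0),full_matrices=False)[2][0]
    print(n,m.sum(),np.round(r[0],1),np.round(r[1],1),round(r[2],2),'mean',np.round(p.mean(0)*1000,1),'pca',np.round(np.degrees(np.arctan2(pc[1],pc[0])),2)); print(np.round(cv2.boxPoints(r),1).tolist())
def w(v0,v1,u0,u1):
    m=np.zeros(im.shape[:2],bool);m[v0:v1,u0:u1]=True;return m
an('strip',w(172,196,215,275)&(im.max(-1)<75),.06)
wood=(hsv[...,0]<22)&(hsv[...,1]>80)&(hsv[...,2]>150)
an('wood',w(195,265,415,455)&wood,.022)
an('blade',w(165,215,400,450)&(im.min(-1)>105)&(hsv[...,1]<50),.003)
an('boxbright',w(110,210,180,320)&(im.min(-1)>90),.06)
cv2.imwrite('pics/c1.png',cv2.resize(im[110:210,180,None].repeat(1,1) if 0 else im[110:210,180:320,::-1],None,fx=5.5,fy=5.5,interpolation=cv2.INTER_NEAREST))
E
```

```text
strip 68 [587.8  69.1] [92.8  3.8] 76.87 mean [589.1  73.6] pca -102.88
[[575.5, 24.399999618530273], [579.2000122070312, 23.5], [600.2000122070312, 113.9000015258789], [596.5, 114.69999694824219]]
wood 560 [ 486.7 -333. ] [106.8  25.4] 8.04 mean [ 486.2 -332.9] pca -171.64
[[432.1000061035156, -327.8999938964844], [435.70001220703125, -353.0], [541.4000244140625, -338.1000061035156], [537.7999877929688, -312.8999938964844]]
blade 1012 [ 575.2 -320.9] [78.1 64.2] 8.11 mean [ 576.6 -320.7] pca -175.07
[[532.0, -294.6000061035156], [541.0999755859375, -358.20001220703125], [618.4000244140625, -347.20001220703125], [609.2999877929688, -283.6000061035156]]
boxbright 9029 [620.4  46.5] [268.  186.4] 83.9 mean [624.   48.8] pca -100.66
[[513.5, -76.80000305175781], [698.7999877929688, -96.5999984741211], [727.2999877929688, 169.89999389648438], [542.0, 189.6999969482422]]
```

View pics/c1.png

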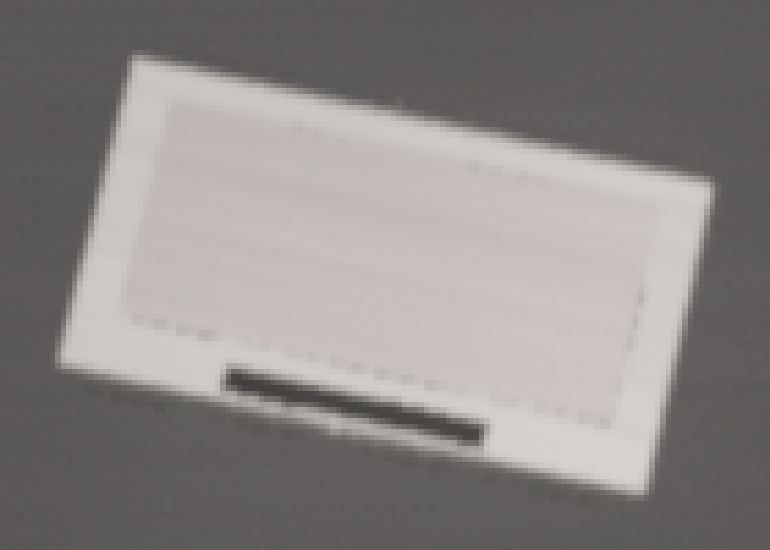

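```bash
python3 - <<'E'
from h import *
s=load('t0');im=s['pixels'];P=cloud(s)
c=np.array([(133,58),(713,185),(648,493),(60,362)])/5.5-.5+[180,110]
p=ray(s,c,.06)*1000; print(np.round(p[:,:2],1))
for i in range(4):
    d=p[(i+1)%4]-p[i]; print(np.linalg.norm(d[:2]),np.degrees(np.arctan2(d[1],d[0])))
st_=np.array([(224,368),(484,422),(484,446),(224,392)])/5.5-.5+[180,110]
q=ray(s,st_,.06)*1000;print(np.round(q,1), q.mean(0))
# depth profile along box front normal, box frame guess
yaw=np.radians(-13.0);cx,cy=.6395,.056
ex=np.array([np.cos(yaw),np.sin(yaw)]);ey=np.array([-ex[1],ex[0]])
d=P[...,:2]-[cx,cy];bx=d@ex;by=d@ey
for a in np.arange(-.075,.075,.005):
    m=(abs(by)<.1)&(bx>a)&(bx<a+.005)&(s['range_z']>0); print(round(a*1e3),m.sum(),np.round(np.percentile(P[m][:,2],[10,50,90])*1e3,1) if m.any() else '')
# scene camera
s=load('s0');P=cloud(s);d=P[...,:2]-[cx,cy];bx=d@ex;by=d@ey
m=(P[...,2]>.057)&(P[...,2]<.064)&(abs(bx)<.1)&(abs(by)<.15)
m=cv2.morphologyEx(m.astype(np.uint8),cv2.MORPH_OPEN,np.ones((3,3)))>0
r,_=mrect(s,m,.06);print('scene lid',r)
n_,l,qq,_=cv2.connectedComponentsWithStats(m.astype(np.uint8));m=l==(1+np.argmax(qq[1:,4]));r,_=mrect(s,m,.06);print('scene lid',r)
E
```

```text
[[722.6 153.1]
 [671.2 -65.8]
 [554.8 -40. ]
 [606.  179.1]]
224.88612407749088 -103.19829557108363
119.21757875085407 167.49978099524623
224.9952428788042 76.8632333680791
119.45790381409681 -12.553901639035457
[[603.1 117.6  60. ]
 [581.9  20.6  60. ]
 [572.9  20.7  60. ]
 [594.1 117.6  60. ]] [588.02052835  69.1269144   60.        ]
-75 207 [-2.5 -0.3  2.1]
-70 206 [-2.3 -0.2  1.7]
-65 548 [-0.8 29.4 59.9]
-60 239 [58.1 60.2 62. ]
-55 230 [58.2 60.2 62.2]
-50 235 [58.  59.9 62. ]
-45 232 [57.7 59.7 61.6]
-40 235 [58.8 61.2 63.4]
-35 235 [59.2 61.3 63.1]
-30 235 [58.9 61.  63.1]
-25 235 [58.9 60.8 63.2]
-20 232 [59.2 61.2 63. ]
-15 229 [59.2 61.2 63.7]
-10 233 [59.1 61.1 63. ]
-5 235 [59.2 61.2 63.1]
0 224 [59.1 60.9 63. ]
5 226 [59.1 61.  62.8]
10 233 [59.1 61.  62.6]
15 223 [59.3 60.8 62.6]
20 224 [59.1 61.1 63.3]
25 231 [58.7 60.8 62.9]
30 235 [59.1 61.  62.5]
35 230 [59.2 61.3 63.3]
40 223 [59.  61.1 62.8]
45 216 [57.9 59.9 61.5]
50 222 [57.8 59.7 62. ]
55 237 [57.6 59.8 62. ]
60 124 [57.4 59.1 61.3]
65 0 
70 0 
scene lid ((643.6205444335938, 54.97734069824219), (223.92160034179688, 126.2900619506836), 76.7635269165039)
scene lid ((643.6205444335938, 54.97734069824219), (223.92160034179688, 126.2900619506836), 76.7635269165039)
```

Crop confirms the choice: a single scraper, blade away from the robot, at top pixels around (429,215), clear of everything. Estimates: scraper origin about (0.520, −0.328) with yaw 8.1°; box about (0.6395, 0.0562) with yaw −13.1°. Now moving towards the rear half of the handle.

{"api": "arm_command", "payload": {"series": [[87,[0.8,0.84,-0.36],[0,0,-0.014]],[87,[0.8,0.84,-0.36],[0,0,-0.014]],[87,[0.8,0.84,-0.36],[0,0,-0.014]],[87,[0.8,0.84,-0.36],[0,0,-0.014]],[87,[0.8,0.84,-0.36],[0,0,-0.014]]], "force": 60}}

```text
clock: 0.72
position: [0.4234, -0.3726, 0.132]
tcp_rot: [0.0, 0.756, -0.655, -0.0]
ft_force: [0.8, -0.9, 1.5]
grip_width: 0.988
```

{"api": "arm_command", "payload": {"series": [[87,[0.35,0.36,-0.7],[0,0,0]],[87,[0.35,0.36,-0.7],[0,0,0]],[87,[0,0,-0.5],[0,0,0]],[87,[0,0,-0.4],[0,0,0]],[87,[0,0,0],[0,0,0]]]}}

```text
clock: 1.35
position: [0.4563, -0.3376, 0.0163]
tcp_rot: [0.0, 0.756, -0.655, -0.001]
ft_force: [-0.3, -0.5, 0.5]
grip_width: 0.989
```

```bash
python3 - <<'E'
from h import *
st();s=snap('top','t1');cv2.imwrite('pics/c2.png',cv2.resize(s['pixels'][150:290,350:500,::-1],None,fx=4,fy=4))
E
```

```text
1.35 [ 0.4563 -0.3376  0.0163] [ 1.000e-04  7.560e-01 -6.546e-01 -1.500e-03] [-0.3 -0.5  0.5] 0.9888035321641206 [-0.658  0.649  1.851 -0.     0.644  0.769]
```

View pics/c2.png

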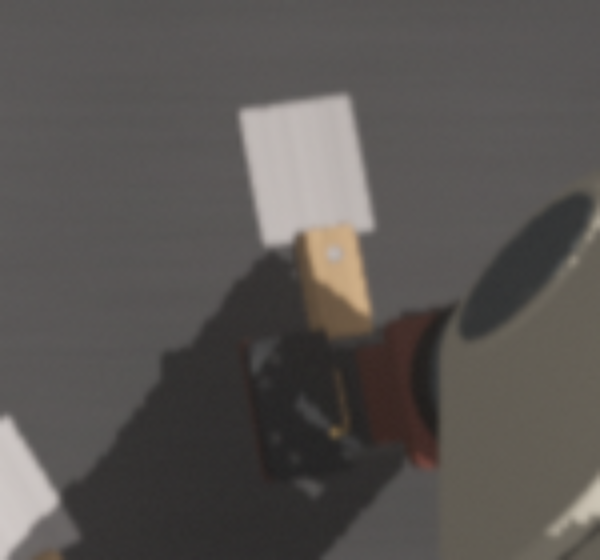

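The gripper straddles the rear half, and the handle at crop (335,290) lines up with the jaws. Now lowering and closing.

{"api": "arm_command", "payload": {"series": [[87,[0,0,-0.24],[0,0,0]],[40,[0,0,0],[0,0,0]],[0,[0,0,0],[0,0,0]],[0,[0,0,0],[0,0,0]],[0,[0,0,0],[0,0,0]]]}}

```text
clock: 2.02
position: [0.4576, -0.3382, 0.0059]
tcp_rot: [-0.0, 0.756, -0.654, 0.0]
ft_force: [0.6, 0.7, 0.9]
grip_width: 0.579
```

{"api": "arm_command", "payload": {"series": [[0,[0,0,0],[0,0,0]],[0,[0,0,0.4],[0,0,0]],[0,[0,0,0.8],[0,0,0]],[0,[0,0,0.5],[0,0,0]],[0,[0,0,0],[0,0,0]]]}}

```text
clock: 2.65
position: [0.4589, -0.3392, 0.0937]
tcp_rot: [-0.0, 0.756, -0.654, 0.003]
ft_force: [0.1, 0.1, 0.1]
grip_width: 0.019
```

```bash
python3 - <<'E'
from h import *
st();s=snap('scene','s2');cv2.imwrite('pics/c3.png',cv2.resize(s['pixels'][150:350,80:280,::-1],None,fx=3,fy=3))
E
```

```text
2.65 [ 0.4589 -0.3392  0.0937] [-2.000e-04  7.561e-01 -6.545e-01  2.700e-03] [0.1 0.1 0.1] 0.019490822941168655 [-0.657  0.521  1.834  0.     0.781  0.77 ]
```

View pics/c3.png

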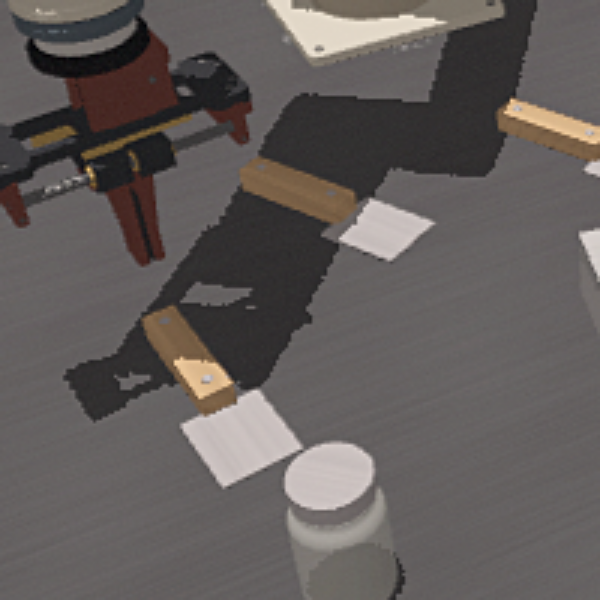

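The fingers closed too slowly and I lifted before they reached the handle. The scraper looks untouched at crop (200,390). Reopening, going down again, and waiting longer for the close.

{"api": "arm_command", "payload": {"series": [[60,[0,0,0],[0,0,0]],[60,[0,0,0],[0,0,0]],[60,[0,0,0],[0,0,0]],[60,[0,0,-0.2],[0,0,0]],[60,[0,0,-0.4],[0,0,0]]]}}

```text
clock: 3.32
position: [0.4578, -0.3384, 0.0603]
tcp_rot: [-0.0, 0.756, -0.654, 0.001]
ft_force: [0.9, -0.6, -0.4]
grip_width: 0.533
```

{"api": "arm_command", "payload": {"series": [[60,[0,0,-0.5],[0,0,0]],[60,[0,0,-0.5],[0,0,0]],[60,[0,0,-0.22],[0,0,0]],[0,[0,0,0],[0,0,0]],[0,[0,0,0],[0,0,0]]]}}

```text
clock: 3.95
position: [0.4579, -0.3384, 0.0004]
tcp_rot: [-0.0, 0.756, -0.655, 0.001]
ft_force: [-0.4, 1.4, 6.9]
grip_width: 0.497
```

{"api": "arm_command", "payload": {"series": [[0,[0,0,0],[0,0,0]],[0,[0,0,0],[0,0,0]],[0,[0,0,0],[0,0,0]],[0,[0,0,0],[0,0,0]],[0,[0,0,0],[0,0,0]]]}}

```text
clock: 4.58
position: [0.458, -0.3384, 0.0004]
tcp_rot: [-0.0, 0.756, -0.654, 0.001]
ft_force: [-1.2, 1.8, 7.4]
grip_width: 0.289
```

{"api": "arm_command", "payload": {"series": [[0,[0,0,0.6],[0,0,0]],[0,[0,0,1],[0,0,0]],[0,[-0.05,0.7,0.5],[0,0,0]],[0,[-0.05,0.9,0.4],[0,0,0]],[0,[-0.05,1,0.1],[0,0,0]]]}}

```text
clock: 5.2
position: [0.4503, -0.2074, 0.1308]
tcp_rot: [-0.0, 0.756, -0.655, 0.001]
ft_force: [1.1, 0.8, -2.1]
grip_width: 0.291
```

{"api": "arm_command", "payload": {"series": [[0,[-0.1,1,0],[0,0,-0.0236]],[0,[-0.1,1,0],[0,0,-0.0236]],[0,[-0.1,1,0],[0,0,-0.0236]],[0,[-0.1,1,0],[0,0,-0.0236]],[0,[-0.1,1,0],[0,0,-0.0236]]]}}

```text
clock: 5.82
position: [0.4243, 0.0434, 0.1295]
tcp_rot: [-0.0, -0.621, 0.783, 0.0]
ft_force: [-0.1, -0.1, -1.6]
grip_width: 0.289
```

```bash
python3 - <<'E'
from h import *
st();s=snap('scene','s3');cv2.imwrite('pics/c4.png',cv2.resize(s['pixels'][100:300,180:400,::-1],None,fx=3,fy=3))
E
```

```text
5.825 [0.4243 0.0434 0.1295] [-1.000e-04 -6.215e-01  7.834e-01  1.000e-04] [-0.1 -0.1 -1.6] 0.28940731542167947 [0.074 0.289 2.122 0.    0.731 1.874]
```

View pics/c4.png

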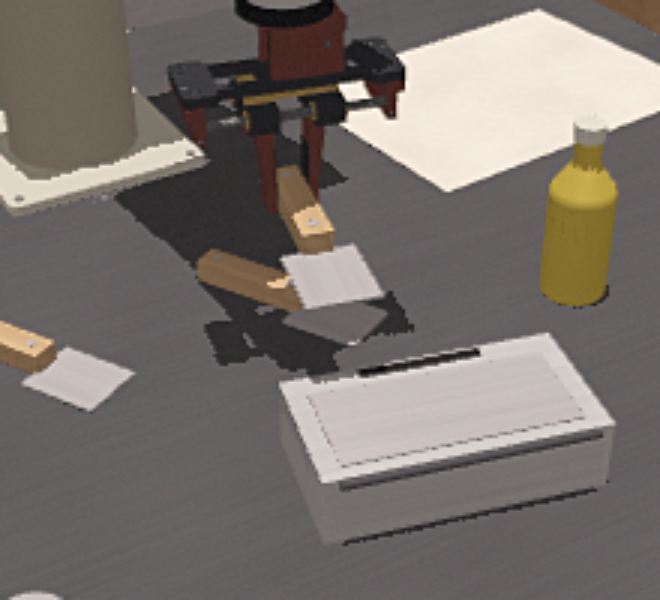

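```bash
cat >> h.py <<'E'
def blade(s,zmin,zmax,xr,yr,show=True):
    P=cloud(s);im=s['pixels'];hsv=cv2.cvtColor(im,cv2.COLOR_RGB2HSV)
    m=(P[...,2]>zmin)&(P[...,2]<zmax)&(P[...,0]>xr[0])&(P[...,0]<xr[1])&(P[...,1]>yr[0])&(P[...,1]<yr[1])&(im.min(-1)>90)&(hsv[...,1]<50)&(s['range_z']>0)
    n_,l,q,_=cv2.connectedComponentsWithStats(m.astype(np.uint8)); m=l==(1+np.argmax(q[1:,4]))
    p=P[m];c=np.median(p,0);A=np.c_[p[:,:2]-c[:2],np.ones(len(p))];co=np.linalg.lstsq(A,p[:,2],rcond=None)[0]
    r=cv2.minAreaRect((p[:,:2]*1000).astype(np.float32))
    print('blade n',m.sum(),'rect',np.round(r[0],1),np.round(r[1],1),round(r[2],1),'med',np.round(c,4),'slope xy',np.round(co[:2],3),'z0',round(co[2],4));return p
E
python3 - <<'E'
from h import *
p=blade(load('s3'),.09,.2,(.4,.65),(-.05,.1))
s=snap('top','t3');blade(s,.09,.2,(.47,.65),(-.05,.1))
cv2.imwrite('pics/c5.png',cv2.resize(s['pixels'][120:300,160:380,::-1],None,fx=3,fy=3))
E
```

```text
blade n 485 rect [540.2  16.9] [60.3 79.6] 77.3 med [0.5432 0.0153 0.1303] slope xy [ 0.001 -0.002] z0 0.1304
blade n 1211 rect [537.7  21. ] [60.  74.1] 76.9 med [0.539  0.0196 0.1314] slope xy [-0.007  0.003] z0 0.1314
```

View pics/c5.png

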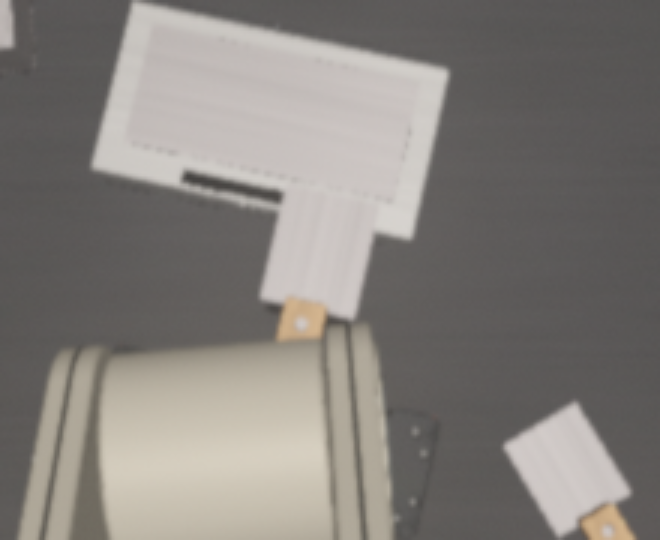

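The blade is held level at crop (325,250), with yaw matching the box. Moving in front of the notch and down.

{"api": "arm_command", "payload": {"series": [[0,[-0.07,0.65,0],[0,0,0]],[0,[-0.07,0.64,0],[0,0,0]],[0,[0,0,-0.6],[0,0,0]],[0,[0,0,-0.6],[0,0,0]],[0,[0,0,-0.4],[0,0,0]]]}}

```text
clock: 6.55
position: [0.4174, 0.1059, 0.0484]
tcp_rot: [-0.001, -0.623, 0.782, 0.0]
ft_force: [0.5, -0.3, -1.3]
grip_width: 0.294
```

```bash
python3 - <<'E'
from h import *
s=snap('scene','s4');st();blade(s,.03,.08,(.4,.575),(0,.16))
cv2.imwrite('pics/c6.png',cv2.resize(s['pixels'][150:290,230:400,::-1],None,fx=4,fy=4))
s=snap('top','t4');blade(s,.03,.08,(.4,.575),(0,.16))
E
```

```text
6.6 [0.4163 0.1056 0.0468] [-0.0019 -0.6226  0.7825  0.0009] [-1.3 -0.4 -2.9] 0.28959661667266157 [ 0.221  0.469  2.147 -0.     0.53   2.018]
blade n 427 rect [539.   75.7] [66.7 87. ] 76.4 med [0.5352 0.0783 0.0492] slope xy [ 0.007 -0.009] z0 0.0493
blade n 1008 rect [530.7  79.7] [60.3 74. ] 77.0 med [0.5308 0.0781 0.0486] slope xy [-0.007 -0.   ] z0 0.0486
```

View pics/c6.png

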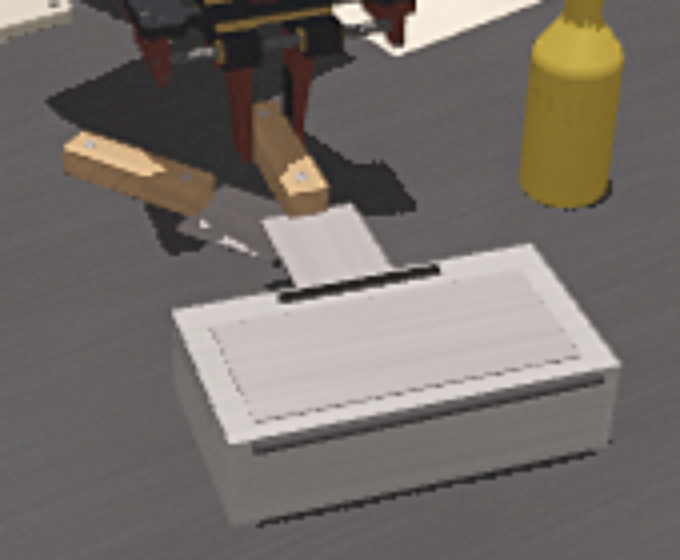

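{"api": "arm_command", "payload": {"series": [[0,[0,0,0.04],[0,0,0]],[0,[0.234,-0.055,0],[0,0,0]],[0,[0.234,-0.055,0],[0,0,0]],[0,[0.234,-0.055,0],[0,0,0]],[0,[0,0,0],[0,0,0]]]}}

```text
clock: 7.28
position: [0.4546, 0.098, 0.0519]
tcp_rot: [0.001, -0.622, 0.783, -0.0]
ft_force: [-0.1, -0.2, -2.1]
grip_width: 0.284
```

```bash
python3 - <<'E'
from h import *
s=snap('scene','s5');st()
cv2.imwrite('pics/c7.png',cv2.resize(s['pixels'][150:290,230:400,::-1],None,fx=4,fy=4))
E
```

```text
7.325 [0.4535 0.098  0.0517] [ 1.000e-04 -6.223e-01  7.827e-01 -1.000e-04] [-0.3 -0.5 -2.2] 0.2907522976686026 [ 0.187  0.488  2.076 -0.     0.578  1.985]
```

View pics/c7.png

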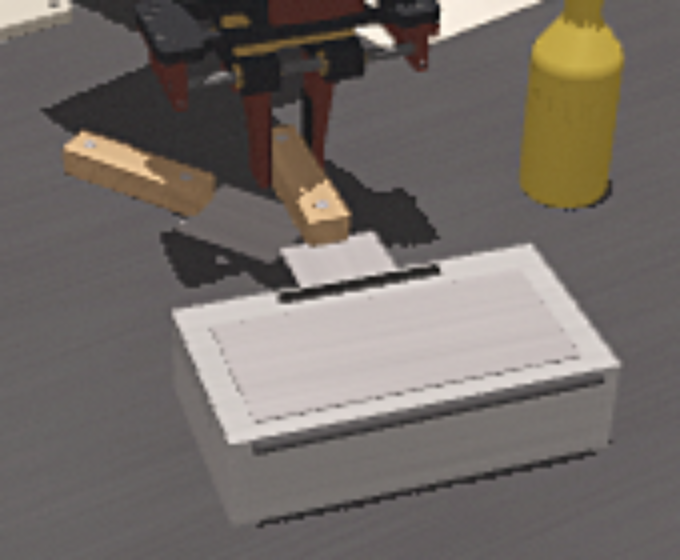

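{"api": "arm_command", "payload": {"series": [[0,[0,0,0.2],[0,0,0]],[0,[0.02,-0.005,0.2],[0,0,0]],[0,[0.04,-0.01,0.2],[0,0,0]],[0,[0.06,-0.014,0.2],[0,0,0]],[0,[0.08,-0.018,0.2],[0,0,0]]]}}

```text
clock: 7.95
position: [0.4632, 0.0958, 0.1025]
tcp_rot: [0.0, -0.623, 0.783, -0.0]
ft_force: [-0.8, -0.6, -5.1]
grip_width: 0.292
```

```bash
python3 - <<'E'
from h import *
s=snap('scene','s6');st()
cv2.imwrite('pics/c8.png',cv2.resize(s['pixels'][130:290,230:400,::-1],None,fx=3.5,fy=3.5))
E
```

```text
8.0 [0.4645 0.0959 0.1036] [ 1.100e-03 -6.225e-01  7.826e-01 -6.000e-04] [-1.2  0.5 -2.6] 0.29415138761088183 [ 0.179  0.396  2.038 -0.     0.705  1.976]
```

View pics/c8.png

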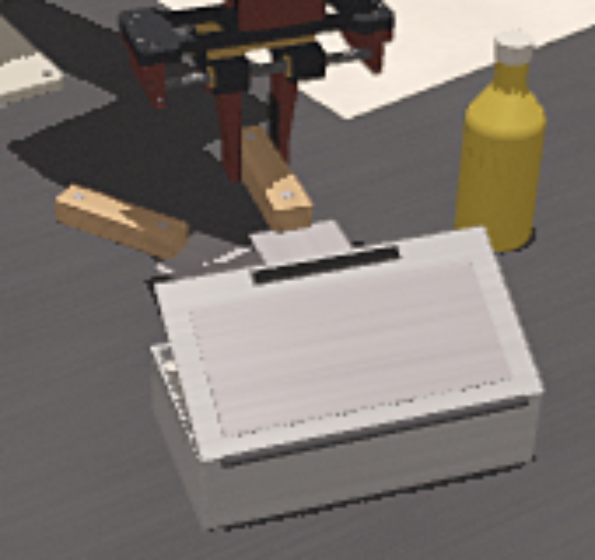

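The lid is rising, its front edge at crop (320,260). Continuing up.

{"api": "arm_command", "payload": {"series": [[0,[0.1,-0.023,0.2],[0,0,0]],[0,[0.12,-0.027,0.2],[0,0,0]],[0,[0.13,-0.03,0.18],[0,0,0]],[0,[0,0,0],[0,0,0]],[0,[0,0,0],[0,0,0]]]}}

```text
clock: 8.62
position: [0.4809, 0.0918, 0.1308]
tcp_rot: [0.0, -0.623, 0.783, -0.0]
ft_force: [-0.3, 0.2, -2.1]
grip_width: 0.291
```

```bash
cat >> h.py <<'E'
BC=np.array([.6395,.0562]);yw=np.radians(-13.1);EX=np.array([np.cos(yw),np.sin(yw)]);EY=np.array([-EX[1],EX[0]])
def lidang(s):
    P=cloud(s);d=P[...,:2]-BC;bx=d@EX;by=d@EY;z=P[...,2]
    m=(abs(by)<.105)&(bx>-.06)&(bx<.13)&(z>.075)&(s['range_z']>0)&(s['pixels'].min(-1)>90)
    q=np.c_[bx[m],z[m]]; a=np.arctan2(q[:,1]-.058,.06-q[:,0]);print('lid ang',np.round(np.percentile(a,[10,50,90]),3),m.sum(),'maxr',np.percentile(np.hypot(.06-q[:,0],q[:,1]-.056),99))
def tobox(p): d=np.array(p)[:2]-BC; return d@EX,d@EY
E
python3 - <<'E'
from h import *
s=snap('scene','s7');st();lidang(s);print(tobox(observe()['position']))
E
```

```text
8.675 [0.4806 0.0918 0.1306] [ 2.000e-04 -6.226e-01  7.826e-01 -1.000e-04] [ 0.4 -0.5 -1.9] 0.2916451205289324 [ 0.164  0.366  1.991 -0.     0.784  1.962]
lid ang [0.88  0.918 0.989] 4176 maxr 0.13562134440488044
(np.float64(-0.16280809395808848), np.float64(-0.0013061665816587462))
```

{"api": "arm_command", "payload": {"series": [[0,[0,0,-0.1],[0,0,0]],[0,[-0.97,0.227,-0.1],[0,0,0]],[0,[-0.6,0.14,0.1],[0,0,0]],[0,[0,-1,0.2],[0,0,0]],[0,[0,-1,0.2],[0,0,0]]]}}

```text
clock: 9.3
position: [0.4016, 0.0099, 0.1457]
tcp_rot: [-0.0, -0.624, 0.781, -0.0]
ft_force: [0.6, -0.5, -1.4]
grip_width: 0.294
```

```bash
python3 - <<'E'
from h import *
s=snap('scene','s8');st();lidang(s);blade(s,.09,.2,(.4,.65),(-.1,.1))
cv2.imwrite('pics/c9.png',cv2.resize(s['pixels'][100:290,180:400,::-1],None,fx=3,fy=3))
E
```

```text
9.35 [0.4021 0.0055 0.1466] [-0.     -0.6228  0.7824 -0.0011] [ 0.4 -3.2 -0.5] 0.2929756970996183 [-0.015  0.223  2.161 -0.003  0.757  1.784]
lid ang [0.884 0.919 0.987] 4031 maxr 0.11856052197658529
blade n 1468 rect [625.1  19.8] [159.9  49.7] 90.0 med [ 0.6346 -0.0066  0.1287] slope xy [-1.116  0.269] z0 0.1226
```

View pics/c9.png

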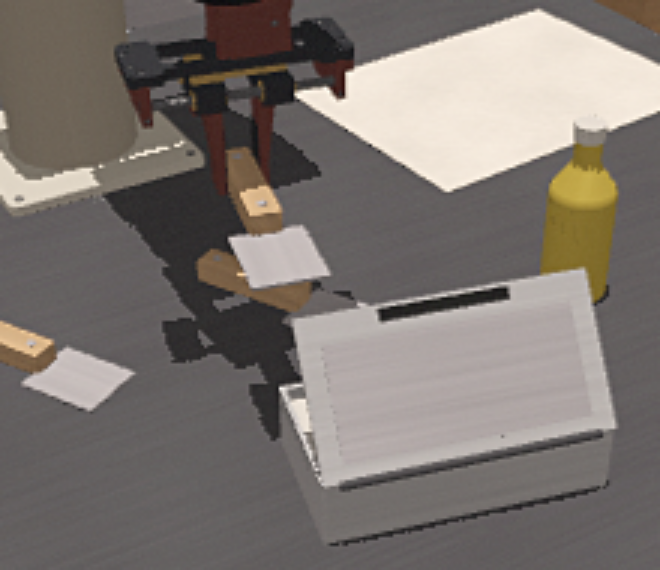

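The lid stays at about 0.85 rad and the scraper is free. Carrying it to the clear patch on the right, turning it to lie along the box's y.

{"api": "arm_command", "payload": {"series": [[0,[0.2,-1,0],[0,0,0.05]],[0,[0.2,-1,0],[0,0,0.05]],[0,[0.2,-1,0],[0,0,0.05]],[0,[0.2,-1,0],[0,0,0.05]],[0,[0.2,-1,0],[0,0,0.05]]]}}

```text
clock: 9.98
position: [0.4519, -0.2409, 0.1452]
tcp_rot: [0.0, 0.875, -0.483, -0.0]
ft_force: [1.1, -0.9, -2.1]
grip_width: 0.294
```

{"api": "arm_command", "payload": {"series": [[0,[0.4,-0.1,0],[0,0,0.05]],[0,[0.4,-0.1,-0.2],[0,0,0.05]],[0,[0.4,0,-0.4],[0,0,0.05]],[0,[0.4,0,-0.4],[0,0,0.05]],[0,[0,0,-0.4],[0,0,0.05]]]}}

```text
clock: 10.6
position: [0.5334, -0.2494, 0.0745]
tcp_rot: [0.0, 0.994, -0.111, 0.001]
ft_force: [-0.3, 0.3, -2.1]
grip_width: 0.29
```

```bash
python3 - <<'E'
from h import *
s=snap('scene','s9');st();blade(s,.03,.2,(.4,.65),(-.3,-.07));o=observe();print(2*np.degrees(np.arctan2(o['tcp_rot'][2],o['tcp_rot'][1])))
cv2.imwrite('pics/c10.png',cv2.resize(s['pixels'][130:350,80:300,::-1],None,fx=2.7,fy=2.7))
E
```

```text
10.65 [ 0.5309 -0.2484  0.0719] [-5.000e-04  9.941e-01 -1.080e-01 -1.800e-03] [-0.5  1.6 -3.9] 0.29561498883555964 [-0.458  0.576  1.799 -0.     0.77  -0.241]
blade n 562 rect [ 562.4 -134.7] [73.4 64.8] 75.8 med [ 0.564  -0.1337  0.0752] slope xy [ 0.003 -0.006] z0 0.0753
-12.404157423653082
```

View pics/c10.png

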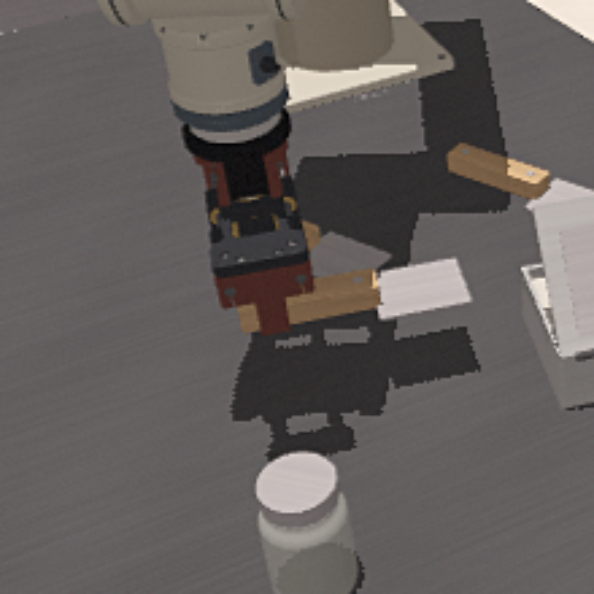

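{"api": "arm_command", "payload": {"series": [[0,[0,0,-0.6],[0,0,0]],[0,[0,0,-0.5],[0,0,0]],[0,[0,0,-0.22],[0,0,0]],[0,[0,0,-0.08],[0,0,0]],[0,[0,0,0],[0,0,0]]]}}

```text
clock: 11.28
position: [0.5323, -0.2494, 0.0061]
tcp_rot: [0.0, 0.993, -0.114, 0.0]
ft_force: [-0.2, -0.1, -1.5]
grip_width: 0.293
```

{"api": "arm_command", "payload": {"series": [[0,[0,0,-0.06],[0,0,0]],[0,[0,0,-0.04],[0,0,0]],[0,[0,0,-0.01],[0,0,0]],[60,[0,0,0],[0,0,0]],[60,[0,0,0],[0,0,0]]]}}

```text
clock: 11.9
position: [0.5322, -0.2494, 0.0004]
tcp_rot: [0.0, 0.993, -0.114, 0.0]
ft_force: [0.1, -0.8, 0.8]
grip_width: 0.482
```

{"api": "arm_command", "payload": {"series": [[60,[0,0,0],[0,0,0]],[60,[0,0,0],[0,0,0]],[60,[0,0,0.3],[0,0,0]],[60,[0,0,0.8],[0,0,0]],[60,[0,0,1],[0,0,0]]]}}

```text
clock: 12.52
position: [0.531, -0.2489, 0.1062]
tcp_rot: [-0.0, 0.993, -0.114, -0.001]
ft_force: [0.2, -0.8, -0.4]
grip_width: 0.686
```

```bash
python3 - <<'E'
from h import *
s=snap('scene','s10');st();P=cloud(s)
hsv=cv2.cvtColor(s['pixels'],cv2.COLOR_RGB2HSV)
m=(P[...,0]>.45)&(P[...,0]<.65)&(P[...,1]>-.35)&(P[...,1]<-.06)&(hsv[...,0]<22)&(hsv[...,1]>80)&(hsv[...,2]>90)
print(np.round(np.percentile(P[m],[2,50,98],axis=0),3)); blade(s,-.01,.02,(.45,.65),(-.25,-.05))
cv2.imwrite('pics/c11.png',cv2.resize(s['pixels'][130:350,80:300,::-1],None,fx=2.7,fy=2.7))
E
```

```text
12.575 [ 0.5347 -0.2506  0.113 ] [ 0.0013  0.9935 -0.114   0.0036] [ 2.3 -0.7  4.2] 0.6790117373039748 [-0.458  0.514  1.783  0.     0.837 -0.23 ]
[[ 0.509 -0.273  0.   ]
 [ 0.547 -0.224  0.019]
 [ 0.565 -0.171  0.211]]
blade n 3097 rect [ 550. -150.] [199.9 200. ] 0.0 med [ 0.5909 -0.1163 -0.0011] slope xy [0.001 0.002] z0 -0.0007
```

View pics/c11.png

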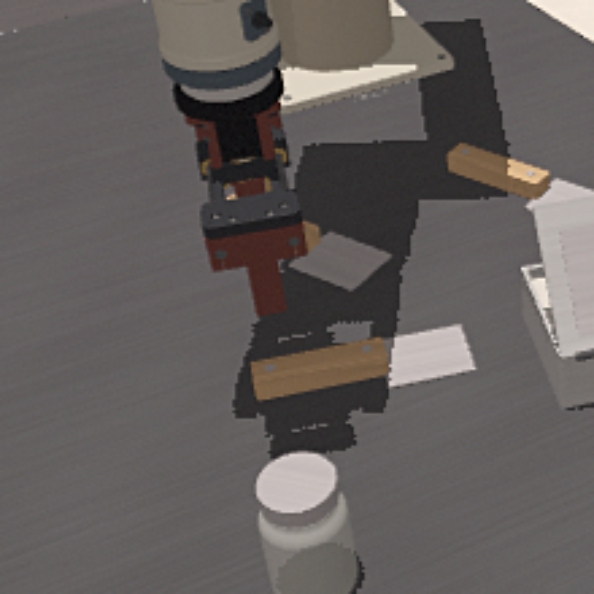

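The scraper lies flat at crop (360,365), released. Next, the bare gripper goes to the front of the lid.

{"api": "arm_command", "payload": {"series": [[0,[-0.2,1,0.1],[0,0,0]],[0,[-0.2,1,0],[0,0,0]],[0,[-0.1,1,0],[0,0,0]],[0,[0,1,0],[0,0,0]],[0,[0,1,0],[0,0,0]]]}}

```text
clock: 13.2
position: [0.5068, 0.0022, 0.111]
tcp_rot: [-0.0, 0.993, -0.114, 0.0]
ft_force: [0.5, 0.0, 0.9]
grip_width: 0.15
```

{"api": "arm_command", "payload": {"series": [[0,[0.3,0.8,0],[0,0,0]],[0,[0.3,0.7,0],[0,0,0]],[0,[0,0,0],[0,0,0]],[0,[0,0,0],[0,0,0]],[0,[0,0,0],[0,0,0]]]}}

```text
clock: 13.82
position: [0.5364, 0.0748, 0.1103]
tcp_rot: [0.0, 0.993, -0.115, -0.0]
ft_force: [-0.2, 0.8, -0.7]
grip_width: 0.006
```

```bash
python3 - <<'E'
from h import *
s=snap('scene','s11');st();print(tobox(observe()['position']))
cv2.imwrite('pics/c12.png',cv2.resize(s['pixels'][80:310,80:400,::-1],None,fx=2.4,fy=2.4))
E
```

```text
13.875 [0.5365 0.0748 0.1103] [ 1.000e-04  9.934e-01 -1.147e-01 -2.000e-04] [ 0.2 -0.  -0.1] 0.004540944094874314 [ 0.117  0.463  1.888 -0.     0.791  0.346]
(np.float64(-0.10453182250968816), np.float64(-0.0052712619090745805))
```

View pics/c12.png

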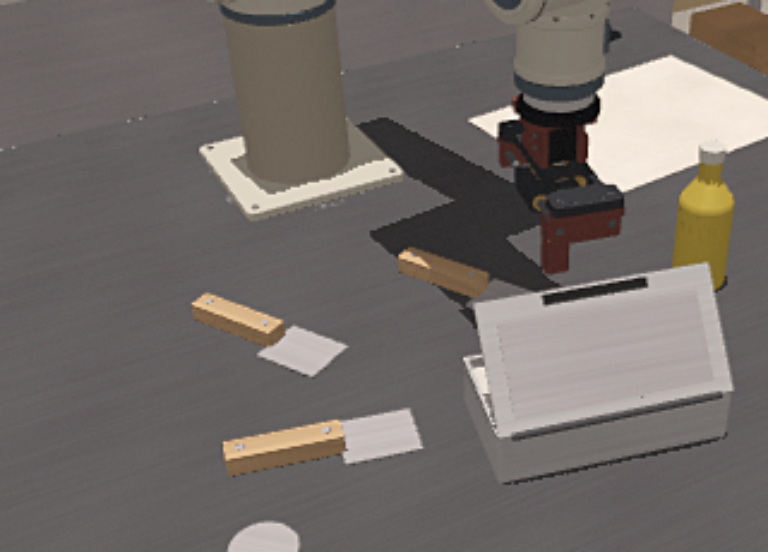

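Seen from here, the finger bracket at crop (590,225) overhangs forward, so I turn the tool 90° to point the slim side at the lid.

{"api": "arm_command", "payload": {"series": [[0,[0,0.02,0.05],[0,0,-0.05]],[0,[0,0.02,0.05],[0,0,-0.05]],[0,[0,0.02,0],[0,0,-0.05]],[0,[0,0,0],[0,0,-0.05]],[0,[0,0,0],[0,0,-0.05]]]}}

```text
clock: 14.5
position: [0.5367, 0.0778, 0.1152]
tcp_rot: [0.0, 0.873, -0.488, -0.0]
ft_force: [0.5, 0.1, -0.7]
grip_width: 0.009
```

{"api": "arm_command", "payload": {"series": [[0,[0,0,0],[0,0,-0.05]],[0,[0,0,0],[0,0,-0.05]],[0,[0.2,-0.045,0],[0,0,-0.05]],[0,[0.4,-0.09,0],[0,0,-0.05]],[0,[0.4,-0.09,0],[0,0,-0.05]]]}}

```text
clock: 15.12
position: [0.5872, 0.0664, 0.1153]
tcp_rot: [-0.0, -0.619, 0.785, 0.0]
ft_force: [-0.5, -0.5, -0.0]
grip_width: 0.005
```

```bash
python3 - <<'E'
from h import *
s=snap('scene','s12');st();print(tobox(observe()['position']));lidang(s)
cv2.imwrite('pics/c13.png',cv2.resize(s['pixels'][80:310,180:400,::-1],None,fx=2.6,fy=2.6))
E
```

```text
15.175 [0.59   0.066  0.1156] [ 0.0011 -0.6168  0.7871 -0.0009] [ 2.  -1.1 -0.3] 0.0047084655418357935 [ 0.092  0.516  1.771 -0.     0.852  1.904]
(np.float64(-0.05041252617167049), np.float64(-0.0016383694430766064))
lid ang [0.896 1.248 1.383] 8569 maxr 0.4508664422230596
```

View pics/c13.png

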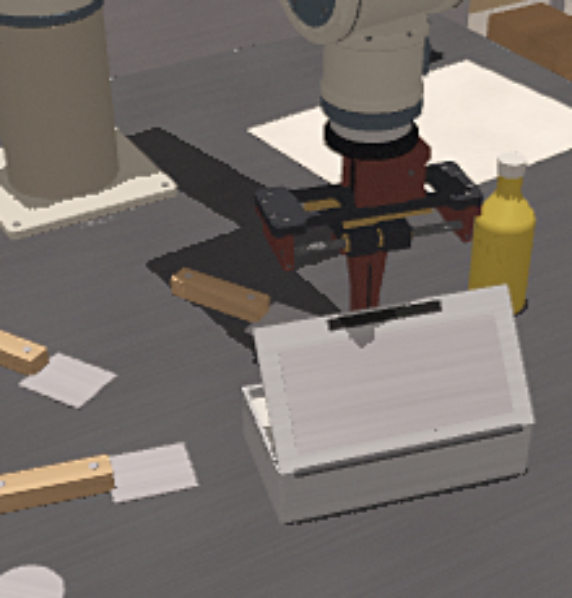

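{"api": "arm_command", "payload": {"series": [[0,[0.36,-0.084,0.06],[0,0,0]],[0,[0.36,-0.084,0.06],[0,0,0]],[0,[0.36,-0.084,0.06],[0,0,0]],[0,[0.36,-0.084,0.06],[0,0,0]],[0,[0.36,-0.084,0.06],[0,0,0]]]}}

```text
clock: 15.8
position: [0.6762, 0.0457, 0.13]
tcp_rot: [-0.001, -0.622, 0.783, 0.001]
ft_force: [-1.6, 0.3, -0.5]
grip_width: 0.005
```

```bash
python3 - <<'E'
from h import *
s=snap('scene','s13');st();print(tobox(observe()['position']))
cv2.imwrite('pics/c14.png',cv2.resize(s['pixels'][80:310,180:400,::-1],None,fx=2.6,fy=2.6))
E
```

```text
15.85 [0.6788 0.0452 0.1307] [ 5.000e-04 -6.223e-01  7.828e-01 -5.000e-04] [ 0.5 -0.7  0.6] 0.0020989360112223755 [ 0.049  0.606  1.557 -0.     0.977  1.847]
(np.float64(0.040765690007468214), np.float64(-0.001854302081247902))
```

View pics/c14.png

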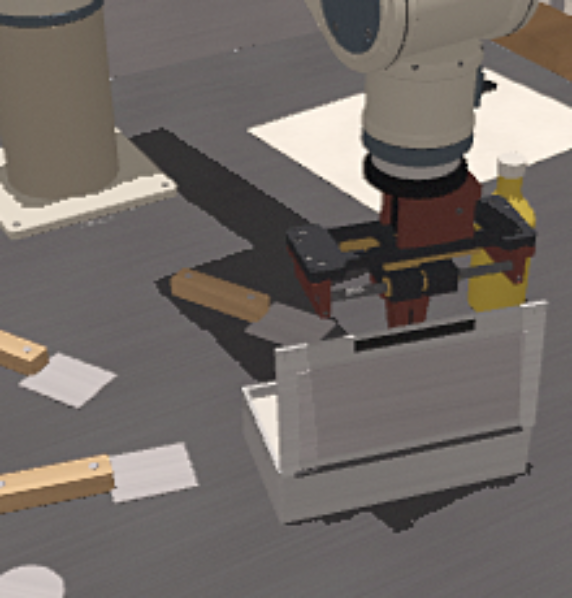

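{"api": "arm_command", "payload": {"series": [[0,[0.25,-0.058,0],[0,0,0]],[0,[0.25,-0.058,0],[0,0,0]],[0,[0.2,-0.047,0],[0,0,0]],[0,[0.1,-0.023,0],[0,0,0]],[0,[0,0,0],[0,0,0]]]}}

```text
clock: 16.48
position: [0.7176, 0.0371, 0.1302]
tcp_rot: [0.0, -0.622, 0.783, -0.0]
ft_force: [0.8, 0.2, 0.0]
grip_width: 0.008
```

```bash
cat >> h.py <<'E'
def lidback(s):
    P=cloud(s);d=P[...,:2]-BC;bx=d@EX;by=d@EY;z=P[...,2]
    m=(abs(by)<.11)&(abs(by)>.06)&(bx>.055)&(bx<.15)&(z>.08)&(z<.175)&(s['range_z']>0)
    q=np.c_[bx[m],z[m]]
    if len(q)>20:
        k=np.polyfit(q[:,1],q[:,0],1); print('lidback ang',np.pi/2+np.arctan(k[0]),len(q),'top',np.percentile(q,99,axis=0))
E
python3 - <<'E'
from h import *
s=snap('scene','s14');st();print(tobox(observe()['position']));lidback(s)
cv2.imwrite('pics/c15.png',cv2.resize(s['pixels'][80:310,180:400,::-1],None,fx=2.6,fy=2.6))
E
```

```text
16.525 [0.7174 0.0372 0.1303] [ 4.000e-04 -6.219e-01  7.831e-01 -3.000e-04] [-0.5  0.5 -0.6] 0.004755400390394511 [ 0.035  0.657  1.46  -0.     1.023  1.835]
(np.float64(0.08017169148339119), np.float64(-0.0008610310433668859))
lidback ang 1.9766689775786905 974 top [0.11356185 0.16457471]
```

View pics/c15.png

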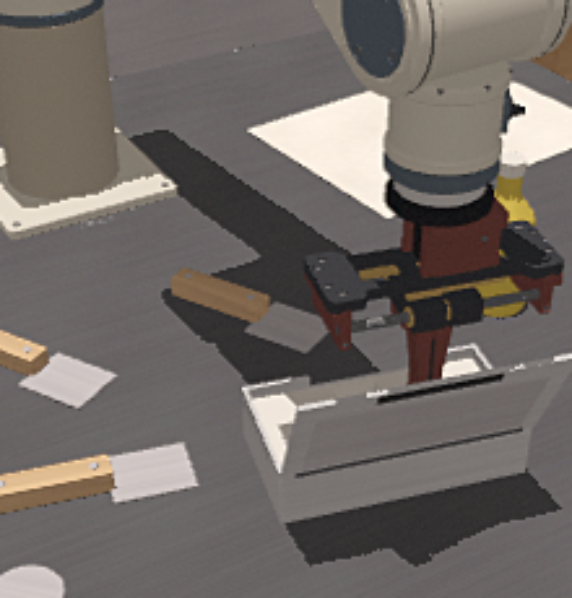

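{"api": "arm_command", "payload": {"series": [[0,[0.1,-0.023,0],[0,0,0]],[0,[0,0,0],[0,0,0]],[0,[-0.5,0.12,0],[0,0,0]],[0,[-1,0.23,0.1],[0,0,0]],[0,[-1,0.23,0.2],[0,0,0]]]}}

```text
clock: 17.15
position: [0.5956, 0.0653, 0.1452]
tcp_rot: [0.0, -0.622, 0.783, -0.0]
ft_force: [0.6, 0.7, 1.0]
grip_width: 0.003
```

```bash
python3 - <<'E'
from h import *
s=snap('scene','s15');t=snap('top','t15');st();print(tobox(observe()['position']));lidback(s);lidback(t)
o=observe();T=np.array(o['position']);RT=R.from_quat(np.roll(o['tcp_rot'],-1)).as_matrix()
for f in('s14','s15'):
    s=load(f)
    if f=='s14': T0=np.array([.7174,.0372,.1303])
    else: T0=T
    L=(cloud(s)-T0)@RT; m=(abs(L[...,0])<.12)&(abs(L[...,1])<.06)&(L[...,2]<.02)&(L[...,2]>-.2)&(s['range_z']>0)
    im=s['pixels'].astype(int)
    m&=(im[...,0]<110)
    for a in np.arange(-.1,.1,.01):
        k=m&(L[...,0]>a)&(L[...,0]<a+.01)
        if k.sum()>5: print(f,round(a*1e3),k.sum(),'max tool z (mm)',np.round(np.percentile(L[k][:,2],[90,97,99.5])*1e3,0),'y',np.round(np.percentile(L[k][:,1],[2,98])*1e3))
cv2.imwrite('pics/c16.png',cv2.resize(s['pixels'][80:310,180:400,::-1],None,fx=2.6,fy=2.6))
E
```

```text
17.25 [0.5924 0.0659 0.1457] [-0.0012 -0.6224  0.7827  0.0009] [ 0.8  0.1 -0.5] 0.0032794478420476057 [0.091 0.479 1.747 0.    0.919 1.888]
(np.float64(-0.04810571499600429), np.float64(-0.0012643633479717602))
lidback ang 1.9774648543473525 964 top [0.11366201 0.16461153]
lidback ang 2.006193039080144 1145 top [0.11106406 0.16592862]
s14 -100 10 max tool z (mm) [14. 16. 16.] y [-33. -13.]
s14 -90 109 max tool z (mm) [-88.   7.  18.] y [-35.  28.]
s14 -80 260 max tool z (mm) [-82.  -3.  19.] y [-35.  26.]
s14 -70 133 max tool z (mm) [-94.  -2.  14.] y [-34.  20.]
s14 -60 100 max tool z (mm) [-84.   6.  16.] y [-31.  12.]
s14 -50 85 max tool z (mm) [-1. 18. 19.] y [-32. -12.]
s14 -40 202 max tool z (mm) [-28.   4.  11.] y [-34. -10.]
s14 -30 243 max tool z (mm) [-28.   5.  19.] y [-35. -13.]
s14 -20 282 max tool z (mm) [-31.  -3.  12.] y [-37. -11.]
s14 -10 370 max tool z (mm) [-28. -19.  16.] y [-39. -10.]
s14 0 383 max tool z (mm) [-22.  -2.  16.] y [-39.   7.]
s14 10 501 max tool z (mm) [-44. -24.   7.] y [-37.  16.]
s14 20 340 max tool z (mm) [-78. -16.  12.] y [-36.  19.]
s14 30 
[... 745 characters left out ...]
10.]
s15 -30 188 max tool z (mm) [-96. -88. -84.] y [-39. -20.]
s15 -20 226 max tool z (mm) [-85. -55. -43.] y [-41. -15.]
s15 -10 348 max tool z (mm) [-20.  -5.  -1.] y [-43. -12.]
s15 0 360 max tool z (mm) [-14.  -4.  -0.] y [-43.   6.]
s15 10 380 max tool z (mm) [-57. -39. -32.] y [-40.  12.]
s15 20 256 max tool z (mm) [-87. -79. -74.] y [-38.  15.]
s15 30 148 max tool z (mm) [-96. -92. -89.] y [-32.  15.]
s15 40 73 max tool z (mm) [-93. -91. -90.] y [-32.  15.]
s15 50 62 max tool z (mm) [-93. -91. -89.] y [-33.  17.]
s15 60 110 max tool z (mm) [-94. -92. -89.] y [-37.  24.]
s15 70 161 max tool z (mm) [-85. -80. -78.] y [-39.  27.]
s15 80 180 max tool z (mm) [-86. -82. -80.] y [-38.  25.]
```

View pics/c16.png

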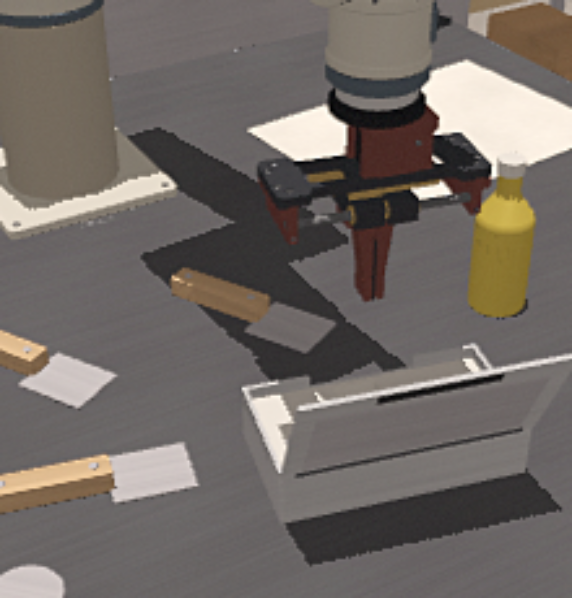

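```bash
python3 - <<'E'
from h import *
T=np.array([.5924,.0659,.1457]);RT=R.from_quat(np.roll([-0.0012,-0.6224,0.7827,0.0009],-1)).as_matrix()
for f in('s15','t15'):
    s=load(f);L=(cloud(s)-T)@RT
    m=(abs(L[...,0])<.12)&(abs(L[...,1])<.06)&(L[...,2]<-.07)&(L[...,2]>-.2)&(s['range_z']>0)
    for a in np.arange(-.16,-.07,.008):
        k=m&(L[...,2]>a)&(L[...,2]<a+.008)
        if k.sum()>5: print(f,'z',round(a*1e3),k.sum(),'x',np.round(np.percentile(L[k][:,0],[0.5,2,98,99.5])*1e3,1))
    # hist of y: lid bottom etc
s=load('t15');P=cloud(s)
hsv=cv2.cvtColor(s['pixels'],cv2.COLOR_RGB2HSV);im=s['pixels']
def an(n,m,z):
    n_,l,q,_=cv2.connectedComponentsWithStats(m.astype(np.uint8)); m=l==(1+np.argmax(q[1:,4]))
    r,p=mrect(s,m,z);print(n,m.sum(),np.round(r[0],1),np.round(r[1],1),round(r[2],1))
reg=(P[...,0]>.45)&(P[...,0]<.65)&(P[...,1]>-.35)&(P[...,1]<-.06)
an('wood',reg&(hsv[...,0]<22)&(hsv[...,1]>80)&(hsv[...,2]>150),.022)
an('blade',reg&(im.min(-1)>105)&(hsv[...,1]<50),.003)
cv2.imwrite('pics/t15.png',im[...,::-1])
E
```

```text
s15 z -160 28 x [-38.8 -37.7  17.2  17.3]
s15 z -152 133 x [-41.1 -39.3  17.   17.2]
s15 z -144 104 x [-39.7 -38.4  16.9  17.2]
s15 z -136 134 x [-40.1 -38.5  16.9  17.1]
s15 z -128 652 x [-88.  -86.4  86.3  88.1]
s15 z -120 434 x [-87.  -82.9  88.8  88.9]
s15 z -112 207 x [-87.1 -86.   87.   88.5]
s15 z -104 268 x [-81.3 -78.   86.   86.5]
s15 z -96 292 x [-78.9 -75.9  80.4  80.9]
s15 z -88 151 x [-79.3 -78.2  80.9  81.3]
s15 z -80 21 x [-73.6 -73.5  80.3  80.4]
t15 z -128 679 x [-67.7 -65.4  88.4  88.9]
t15 z -120 38 x [-68.4 -67.1  89.1  89.1]
t15 z -104 39 x [-70.9 -66.   76.9  77.8]
t15 z -96 16 x [-75.8 -75.4  79.3  79.6]
t15 z -88 8 x [-72.9 -72.8  80.4  80.9]
wood 536 [ 539.2 -219.7] [109.6  26.2] 77.1
blade 1093 [ 559.1 -135.7] [82.4 67.7] 76.8
```

View pics/t15.png

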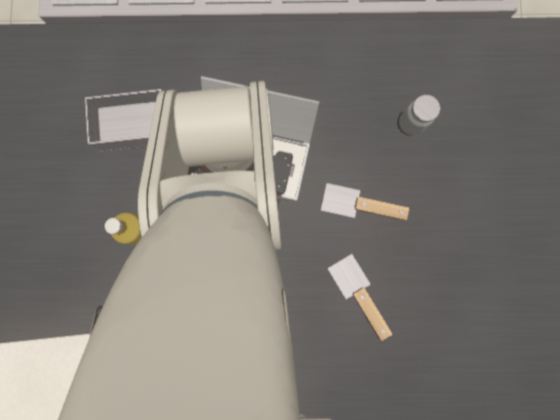

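The lid measures about 2.0 rad and stays there. The scraper is re-measured: origin about (0.547, −0.187), yaw 77° (top pixels 355,203). Turning back and going above the front half.

{"api": "arm_command", "payload": {"series": [[55,[-0.2,-0.9,0],[0,0,0.05]],[55,[-0.2,-0.9,0],[0,0,0.05]],[55,[-0.2,-0.9,0],[0,0,0.05]],[55,[-0.2,-0.9,0],[0,0,0.05]],[55,[-0.2,-0.9,0],[0,0,0.05]]]}}

```text
clock: 17.88
position: [0.5479, -0.162, 0.1457]
tcp_rot: [-0.0, 0.876, -0.483, 0.001]
ft_force: [0.3, 0.7, -0.2]
grip_width: 0.537
```

{"api": "arm_command", "payload": {"series": [[55,[0,-0.15,-0.3],[0,0,0.05]],[55,[0,-0.15,-0.3],[0,0,0.05]],[55,[0,-0.15,-0.4],[0,0,0.05]],[55,[0,-0.15,-0.4],[0,0,0.05]],[55,[0,-0.15,-0.3],[0,0,0.05]]]}}

```text
clock: 18.5
position: [0.548, -0.1984, 0.0596]
tcp_rot: [0.0, 0.994, -0.111, 0.001]
ft_force: [0.7, -0.1, 0.9]
grip_width: 0.627
```

{"api": "arm_command", "payload": {"series": [[55,[0,0,0],[0,0,0]],[55,[0,0,0],[0,0,0]],[55,[0,0,0],[0,0,0]],[55,[0,0,0],[0,0,0]],[55,[0,0,0],[0,0,0]]]}}

```text
clock: 19.12
position: [0.5471, -0.1974, 0.0605]
tcp_rot: [0.0, 0.993, -0.114, 0.0]
ft_force: [0.2, -0.1, -0.1]
grip_width: 0.63
```

```bash
python3 - <<'E'
from h import *
s=snap('scene','s16');st();o=observe();print(2*np.degrees(np.arctan2(o['tcp_rot'][2],o['tcp_rot'][1])))
cv2.imwrite('pics/c17.png',cv2.resize(s['pixels'][130:350,80:400,::-1],None,fx=2.4,fy=2.4))
E
```

```text
19.175 [ 0.5471 -0.1974  0.0605] [ 1.000e-04  9.935e-01 -1.141e-01  2.000e-04] [-0.4  0.2 -0.2] 0.6240627810204288 [-0.367  0.588  1.815 -0.     0.738 -0.138]
-13.102700675144636
```

View pics/c17.png

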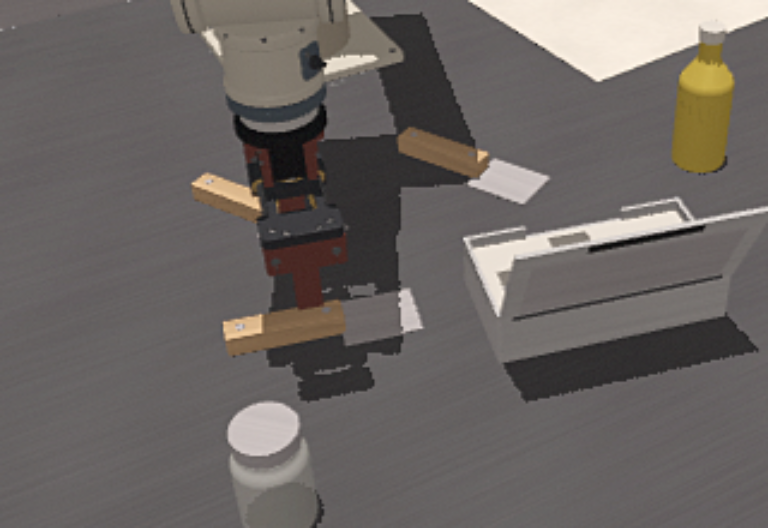

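{"api": "arm_command", "payload": {"series": [[55,[-0.06,0,-0.4],[0,0,0]],[55,[0,0,-0.4],[0,0,0]],[55,[0,0,-0.18],[0,0,0]],[0,[0,0,0],[0,0,0]],[0,[0,0,0],[0,0,0]]]}}

```text
clock: 19.8
position: [0.5443, -0.1976, 0.0114]
tcp_rot: [0.0, 0.993, -0.114, 0.0]
ft_force: [-0.0, -0.5, -0.0]
grip_width: 0.434
```

{"api": "arm_command", "payload": {"series": [[0,[0,0,0],[0,0,0]],[0,[0,0,0],[0,0,0]],[0,[0,0,0],[0,0,0]],[0,[0,0,0],[0,0,0]],[0,[0,0,0],[0,0,0]]]}}

```text
clock: 20.42
position: [0.5444, -0.1976, 0.0117]
tcp_rot: [0.0, 0.993, -0.114, 0.0]
ft_force: [-1.1, 0.2, 6.1]
grip_width: 0.286
```

{"api": "arm_command", "payload": {"series": [[0,[0,0,0.5],[0,0,0]],[0,[0,0,0.8],[0,0,0]],[0,[0,0,0.8],[0,0,0]],[0,[0,0,0.4],[0,0,0]],[0,[0,0,0],[0,0,0]]]}}

```text
clock: 21.05
position: [0.5446, -0.1977, 0.1373]
tcp_rot: [0.0, 0.993, -0.114, 0.001]
ft_force: [-0.8, 0.8, -2.7]
grip_width: 0.288
```

```bash
python3 - <<'E'
from h import *
s=snap('top','t17');st();im=s['pixels']
cv2.imwrite('pics/c18.png',cv2.resize(im[60:210,180:330,::-1],None,fx=4,fy=4,interpolation=cv2.INTER_CUBIC))
cv2.imwrite('pics/c19.png',cv2.resize(im[100:300,300:450,::-1],None,fx=3,fy=3))
E
```

```text
21.1 [ 0.5437 -0.1974  0.136 ] [ 0.000e+00  9.935e-01 -1.140e-01  1.000e-04] [-0.2  0.8 -2.6] 0.2886992403656053 [-0.369  0.469  1.794 -0.     0.878 -0.14 ]
```

View pics/c18.png

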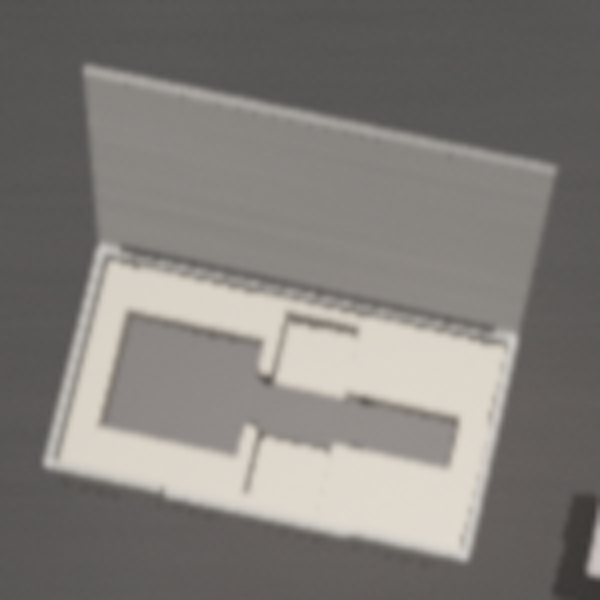

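View pics/c19.png

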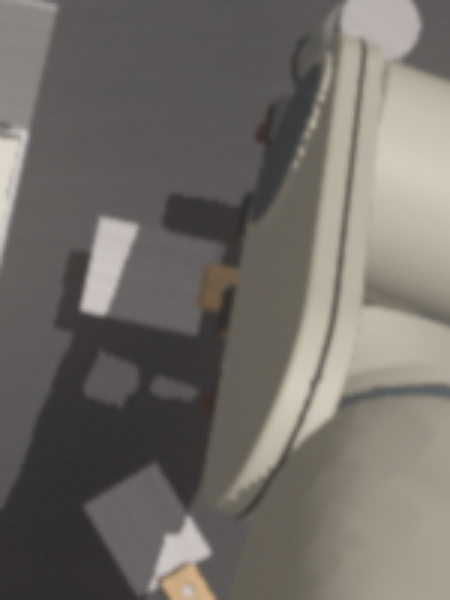

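```bash
python3 - <<'E'
from h import *
s=load('t17');im=s['pixels'].astype(float)
# resample image in box frame at given z and find edges along bx at several by, along by
K=s['camera_matrix'];Rm=R.from_quat(np.roll(s['rotation'],-1)).as_matrix();o=np.array(s['origin'])
g=cv2.cvtColor(s['pixels'],cv2.COLOR_RGB2GRAY).astype(np.float32)
def samp(bx,by,z):
    P=np.c_[BC+np.outer(bx,EX)+np.outer(by,EY),np.full(len(bx),z)]
    c=(P-o)@Rm;u=c[:,0]/c[:,2]*K[0,0]+K[0,2];v=c[:,1]/c[:,2]*K[1,1]+K[1,2]
    return cv2.remap(g,u.astype(np.float32)[None],v.astype(np.float32)[None],cv2.INTER_LINEAR)[0]
def edge(b,prof):
    d=np.gradient(cv2.GaussianBlur(prof[None],(1,1),0)[0]) ; i=np.argmax(abs(d)); w=abs(d[max(0,i-6):i+7]); return (b[max(0,i-6):i+7]*w).sum()/w.sum()*1e3
st_=.00025
def xe(lo,hi,bys,z):
    b=np.arange(lo,hi,st_);pr=np.mean([samp(b,np.full(len(b),y),z) for y in bys],0);return edge(b,pr)
def ye(lo,hi,bxs,z):
    b=np.arange(lo,hi,st_);pr=np.mean([samp(np.full(len(b),x),b,z) for x in bxs],0);return edge(b,pr)
hb=np.arange(-.085,-.04,.003);bb=np.arange(.025,.085,.003)
print('handle near(z44,exp -14.5)',xe(-.024,-.006,hb,.044),'far(z26,exp 14.5)',xe(.006,.024,hb,.026), 'far z44',xe(.006,.024,hb,.044))
print('yaw: near at -80/-45',xe(-.024,-.006,[-.085,-.08,-.075],.044),xe(-.024,-.006,[-.05,-.045,-.04],.044))
print('bay near(exp -32.5)',xe(-.042,-.022,bb,.044),'far',xe(.022,.042,bb,.026))
print('bay near at .03/.08',xe(-.042,-.022,[.025,.03,.035],.044),xe(-.042,-.022,[.075,.08,.085],.044))
hx=np.arange(-.008,.009,.002);bx=np.arange(-.022,.022,.003)
print('rear end exp -92.5: z44',ye(-.105,-.08,hx,.044),'z26',ye(-.105,-.08,hx,.026))
print('front end exp 92.5: z44',ye(.08,.105,bx,.044),'z26',ye(.08,.105,bx,.026))
B=blade(s,.1,.18,(.5,.65),(-.16,-.05))
B=blade(load('t17'),.1,.18,(.5,.65),(-.16,-.05))
E
```

```text
handle near(z44,exp -14.5) -14.803969368304097 far(z26,exp 14.5) 16.473708663327145 far z44 12.735263654639843
yaw: near at -80/-45 -14.774107507282508 -14.697139417927113
bay near(exp -32.5) -32.74858919306398 far 34.971163606701175
bay near at .03/.08 -32.716280624009414 -32.93821748317057
rear end exp -92.5: z44 -91.93946573472154 z26 -91.51070374474787
front end exp 92.5: z44 92.55369682288587 z26 96.9155579501202
blade n 1020 rect [ 560.2 -131.5] [67.1 60.3] 77.8 med [ 0.5593 -0.1292  0.1282] slope xy [ 0.001 -0.001] z0 0.1282
blade n 1020 rect [ 560.2 -131.5] [67.1 60.3] 77.8 med [ 0.5593 -0.1292  0.1282] slope xy [ 0.001 -0.001] z0 0.1282
```

{"api": "arm_command", "payload": {"series": [[0,[0.372,0.968,0],[0,0,0]],[0,[0.372,0.968,0],[0,0,0]],[0,[0.372,0.968,0],[0,0,0]],[0,[0.372,0.968,0],[0,0,0]],[0,[0.372,0.968,0],[0,0,0]]]}}

```text
clock: 21.72
position: [0.6361, 0.0461, 0.1339]
tcp_rot: [0.0, 0.993, -0.114, -0.002]
ft_force: [0.4, 0.0, -2.7]
grip_width: 0.296
```

{"api": "arm_command", "payload": {"series": [[0,[0,0,-0.4],[0,0,0]],[0,[0,0,-0.4],[0,0,0]],[0,[0,0,-0.3],[0,0,0]],[0,[0,0,0],[0,0,0]],[0,[0,0,0],[0,0,0]]]}}

```text
clock: 22.35
position: [0.6371, 0.0437, 0.0814]
tcp_rot: [-0.0, 0.993, -0.115, 0.0]
ft_force: [0.5, -0.4, -1.9]
grip_width: 0.291
```

```bash
python3 - <<'E'
from h import *
s=snap('top','t18');st();im=s['pixels'];print(tobox(observe()['position']))
a=snap('scene','s18')
cv2.imwrite('pics/c20.png',np.hstack([cv2.resize(im[60:260,150:350,::-1],None,fx=2,fy=2),cv2.resize(a['pixels'][110:310,220:420,::-1],None,fx=2,fy=2)]))
E
```

```text
22.4 [0.6375 0.044  0.0818] [-1.000e-04  9.934e-01 -1.145e-01  6.000e-04] [-0.2 -0.  -2. ] 0.2896363911887016 [0.05  0.619 1.676 0.    0.845 0.28 ]
(np.float64(0.0007815021076705599), np.float64(-0.012372314402276905))
```

View pics/c20.png

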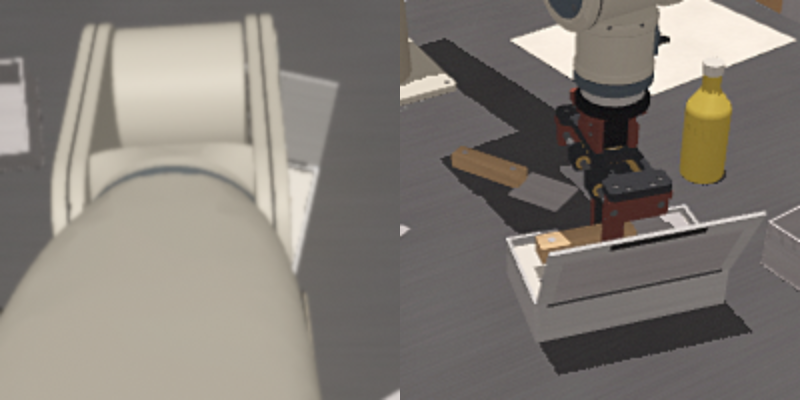

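{"api": "arm_command", "payload": {"series": [[0,[-0.012,0.014,-0.2],[0,0,0]],[0,[0,0,-0.2],[0,0,0]],[0,[0,0,-0.1],[0,0,0]],[0,[0,0,0],[0,0,0]],[0,[0,0,0],[0,0,0]]]}}

```text
clock: 23.08
position: [0.6364, 0.0453, 0.056]
tcp_rot: [0.0, 0.993, -0.114, 0.0]
ft_force: [0.2, -0.7, -2.9]
grip_width: 0.291
```

{"api": "arm_command", "payload": {"series": [[0,[0,0,-0.04],[0,0,0]],[0,[0,0,-0.04],[0,0,0]],[0,[0,0,-0.02],[0,0,0]],[0,[0,0,0],[0,0,0]],[0,[0,0,0],[0,0,0]]]}}

```text
clock: 23.7
position: [0.6365, 0.045, 0.0543]
tcp_rot: [0.0, 0.993, -0.114, 0.0]
ft_force: [-9.8, -3.6, 25.7]
grip_width: 0.289
```

```bash
python3 - <<'E'
from h import *
o=observe();print(o['ft_force'],o['torque'],tobox(o['position']))
RB=np.c_[np.r_[EX,0],np.r_[EY,0],[0,0,1]]
print('box F',RB.T@o['ft_force'],'box M',RB.T@o['torque'])
a=snap('scene','s19');cv2.imwrite('pics/c21.png',cv2.resize(a['pixels'][200:290,260:370,::-1],None,fx=6,fy=6,interpolation=cv2.INTER_CUBIC))
E
```

```text
[-9.79243561 -3.64374739 25.72798771] [-0.05564135  1.75177331  0.0190543 ] (np.float64(-0.0003341602433582894), np.float64(-0.011621836187663787))
box F [-8.71173683 -5.76839072 25.72798771] box M [-0.45123504  1.69357392  0.0190543 ]
```

View pics/c21.png

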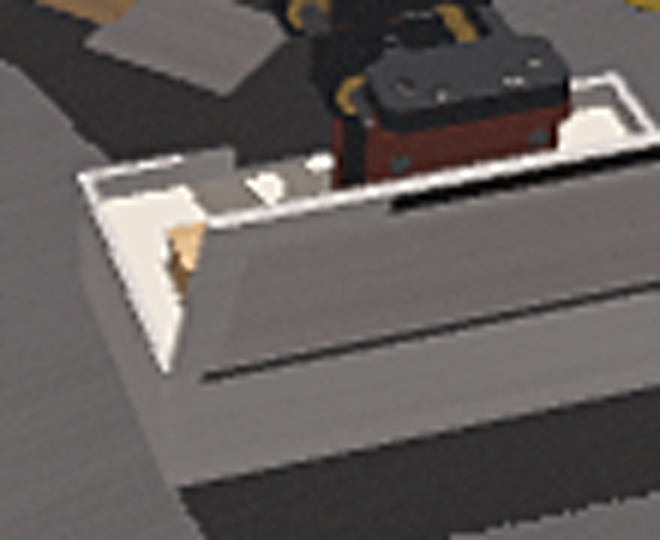

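{"api": "arm_command", "payload": {"series": [[0,[-0.022,-0.01,0],[0,0,0]],[0,[0,0,0],[0,0,0]],[0,[0,0,0],[0,0,0]],[0,[0,0,0],[0,0,0]],[0,[0,0,0],[0,0,0]]]}}

```text
clock: 24.38
position: [0.6365, 0.0449, 0.0544]
tcp_rot: [-0.0, 0.993, -0.114, 0.001]
ft_force: [-7.4, -1.0, 22.0]
grip_width: 0.291
```

```bash
cat >> h.py <<'E'
RB=np.c_[np.r_[EX,0],np.r_[EY,0],[0,0,1]]
def fb():
    o=observe(); print('pos',np.round(o['position'],4),'box',np.round(tobox(o['position']),4),'boxF',np.round(RB.T@o['ft_force'],1),'boxM',np.round(RB.T@o['torque'],2),'q',np.round(o['tcp_rot'],4),o['clock'])
E
python3 -c "
from h import *
fb()"
```

```text
pos [0.6365 0.0449 0.0544] box [-0.0004 -0.0117] boxF [-7.  -2.6 22. ] boxM [0.06 1.24 0.  ] q [-4.000e-04  9.935e-01 -1.142e-01  1.300e-03] 24.375
```

{"api": "arm_command", "payload": {"series": [[0,[0,0,0.1],[0,0,0]],[0,[0,0,0],[0,0,0]],[0,[0,0,0],[0,0,0]],[0,[0,0,0],[0,0,0]],[0,[0,0,0],[0,0,0]]]}}

```text
clock: 25.0
position: [0.635, 0.0447, 0.0558]
tcp_rot: [0.0, 0.993, -0.114, -0.0]
ft_force: [0.8, -0.7, -1.7]
grip_width: 0.288
```

```bash
python3 -c "
from h import *
fb();a=snap('scene','s20');cv2.imwrite('pics/c22.png',cv2.resize(a['pixels'][200:290,260:370,::-1],None,fx=6,fy=6,interpolation=cv2.INTER_CUBIC))"
```

```text
pos [0.635  0.0447 0.0558] box [-0.0017 -0.0122] boxF [ 0.9 -0.5 -1.7] boxM [ 0.02 -0.09  0.01] q [ 1.000e-04  9.935e-01 -1.140e-01 -3.000e-04] 25.0
```

View pics/c22.png

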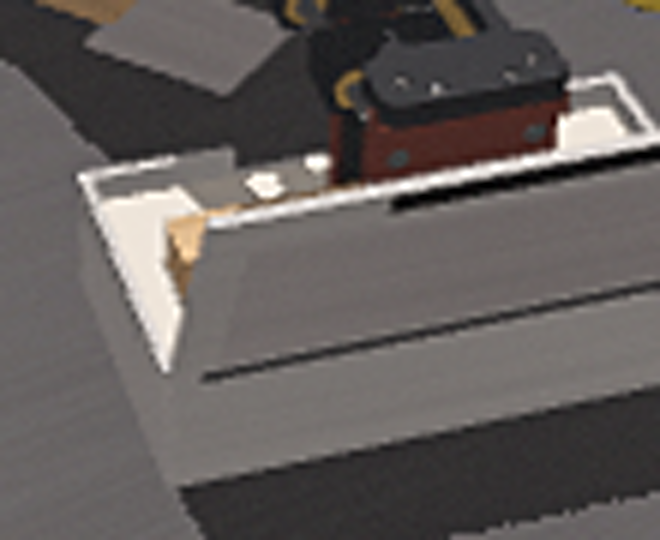

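{"api": "arm_command", "payload": {"series": [[0,[0.044,0.041,0.01],[0,0,0]],[0,[0,0,-0.03],[0,0,0]],[0,[0,0,-0.03],[0,0,0]],[0,[0,0,-0.02],[0,0,0]],[0,[0,0,0],[0,0,0]]]}}

```text
clock: 25.68
position: [0.6381, 0.0472, 0.0551]
tcp_rot: [-0.0, 0.993, -0.114, 0.001]
ft_force: [-5.9, 1.9, 17.1]
grip_width: 0.289
```

```bash
python3 -c "
from h import *
fb()"
```

```text
pos [0.6381 0.0472 0.0551] box [ 0.0007 -0.0091] boxF [-6.2  0.5 17.1] boxM [-0.26  0.87 -0.11] q [-3.000e-04  9.935e-01 -1.139e-01  7.000e-04] 25.675
```

{"api": "arm_command", "payload": {"series": [[0,[0,0,0.07],[0,0,0]],[0,[-0.024,0.005,0],[0,0,0]],[0,[0,0,-0.04],[0,0,0]],[0,[0,0,-0.05],[0,0,0]],[0,[0,0,0],[0,0,0]]]}}

```text
clock: 26.3
position: [0.6359, 0.0472, 0.0515]
tcp_rot: [-0.0, 0.993, -0.114, -0.0]
ft_force: [-2.1, 0.6, 1.8]
grip_width: 0.287
```

```bash
python3 -c "
from h import *
fb()"
```

```text
pos [0.6359 0.0472 0.0515] box [-0.0014 -0.0096] boxF [-2.2  0.1  1.8] boxM [ 0.16  0.31 -0.03] q [-1.000e-04  9.935e-01 -1.141e-01 -4.000e-04] 26.3
```

It dropped into the channel: the cutout sits about 2 mm further towards +y and 1 mm towards −x than estimated. Pressing down.

{"api": "arm_command", "payload": {"series": [[0,[-0.008,0.002,-0.05],[0,0,0]],[0,[0,0,-0.05],[0,0,0]],[0,[0,0,-0.05],[0,0,0]],[0,[0,0,-0.05],[0,0,0]],[0,[0,0,0],[0,0,0]]]}}

```text
clock: 26.92
position: [0.6356, 0.0472, 0.041]
tcp_rot: [-0.0, 0.993, -0.114, -0.0]
ft_force: [-0.9, 2.8, -2.5]
grip_width: 0.291
```

```bash
python3 -c "
from h import *
fb()"
```

```text
pos [0.6356 0.0472 0.041 ] box [-0.0018 -0.0097] boxF [-1.5  2.5 -2.5] boxM [ 0.26  0.13 -0.07] q [-0.000e+00  9.935e-01 -1.140e-01 -3.000e-04] 26.925
```

{"api": "arm_command", "payload": {"series": [[0,[0,0,-0.04],[0,0,0]],[0,[0,0,-0.04],[0,0,0]],[0,[0,0,-0.03],[0,0,0]],[0,[0,0,0],[0,0,0]],[0,[0,0,0],[0,0,0]]]}}

```text
clock: 27.55
position: [0.6358, 0.047, 0.0376]
tcp_rot: [0.0, 0.993, -0.114, -0.0]
ft_force: [-6.4, 0.5, 14.9]
grip_width: 0.291
```

```bash
python3 -c "
from h import *
fb();lidback(snap('scene','s21'))"
```

```text
pos [0.6358 0.047  0.0376] box [-0.0015 -0.0098] boxF [-6.3 -1.  14.9] boxM [-0.29  1.07  0.01] q [ 1.000e-04  9.935e-01 -1.140e-01 -0.000e+00] 27.55
lidback ang 1.976736476299609 968 top [0.11346247 0.16435996]
```

{"api": "arm_command", "payload": {"series": [[0,[0,0,-0.03],[0,0,0]],[0,[0,0,0],[0,0,0]],[0,[0,0,0],[0,0,0]],[0,[0,0,0.08],[0,0,0]],[0,[0,0,0],[0,0,0]]]}}

```text
clock: 28.22
position: [0.6358, 0.0469, 0.0387]
tcp_rot: [0.0, 0.993, -0.114, -0.0]
ft_force: [-2.7, 0.3, 3.5]
grip_width: 0.29
```

```bash
python3 -c "
from h import *
fb()"
```

```text
pos [0.6358 0.0469 0.0387] box [-0.0015 -0.0099] boxF [-2.6 -0.3  3.5] boxM [-0.18  0.31 -0.02] q [ 1.000e-04  9.935e-01 -1.140e-01 -0.000e+00] 28.225
```

{"api": "arm_command", "payload": {"series": [[45,[0,0,0],[0,0,0]],[45,[0,0,0],[0,0,0]],[45,[0,0,0],[0,0,0]],[45,[0,0,0],[0,0,0]],[45,[0,0,0.1],[0,0,0]]]}}

```text
clock: 28.85
position: [0.6355, 0.0471, 0.0435]
tcp_rot: [0.0, 0.993, -0.114, -0.0]
ft_force: [0.1, 0.3, -0.5]
grip_width: 0.514
```

{"api": "arm_command", "payload": {"series": [[45,[0,0,0.5],[0,0,0]],[45,[0,0,0.8],[0,0,0]],[45,[-0.5,0,0.9],[0,0,0]],[45,[-0.8,0,0.5],[0,0,0]],[45,[-1,0,0.2],[0,0,0]]]}}

```text
clock: 29.48
position: [0.5212, 0.0472, 0.1908]
tcp_rot: [-0.0, 0.993, -0.114, 0.002]
ft_force: [-0.5, -0.1, -0.4]
grip_width: 0.508
```

{"api": "arm_command", "payload": {"series": [[45,[-0.6,-0.9,0],[0,0,0]],[45,[-0.4,-1,0],[0,0,0]],[45,[-0.2,-1,0],[0,0,0]],[45,[0,-1,0],[0,0,0]],[45,[0,-1,0],[0,0,0]]]}}

```text
clock: 30.1
position: [0.4607, -0.1995, 0.1894]
tcp_rot: [0.0, 0.993, -0.114, 0.001]
ft_force: [0.9, -0.5, 0.3]
grip_width: 0.511
```

```bash
python3 - <<'E'
from h import *
s=snap('top','t22');st();im=s['pixels'];P=cloud(s)
cv2.imwrite('pics/c23.png',cv2.resize(im[60:210,180:330,::-1],None,fx=4,fy=4,interpolation=cv2.INTER_CUBIC))
d=P[...,:2]-BC;bx=d@EX;by=d@EY;z=P[...,2]
def md(m): m=m&(s['range_z']>0);return m.sum(),np.round(np.median(z[m])*1e3,1)
print('handle rear',md((abs(bx)<.008)&(by>-.085)&(by<-.06)),'mid',md((abs(bx)<.008)&(by>-.06)&(by<-.03)),'front',md((abs(bx)<.008)&(by>-.02)&(by<.015)),'blade',md((abs(bx)<.02)&(by>.03)&(by<.055)),md((abs(bx)<.02)&(by>.055)&(by<.08)),'insert',md((bx<-.025)&(bx>-.05)&(by<-.04)&(by>-.095)),'rim+ insert +x',md((bx>.025)&(bx<.045)&(by<-.04)&(by>-.095)))
lidback(s)
E
```

```text
30.15 [ 0.4615 -0.2043  0.1897] [ 0.0015  0.9934 -0.1147  0.0016] [ 1.6 -4.2  1.2] 0.5145151577376426 [-0.439  0.291  1.922 -0.002  0.925 -0.208]
handle rear (np.int64(92), np.float64(49.1)) mid (np.int64(110), np.float64(49.0)) front (np.int64(124), np.float64(48.5)) blade (np.int64(216), np.float64(30.2)) (np.int64(213), np.float64(30.0)) insert (np.int64(310), np.float64(43.9)) rim+ insert +x (np.int64(242), np.float64(43.7))
lidback ang 2.0045922896316624 1788 top [0.11085525 0.16565296]
```

View pics/c23.png

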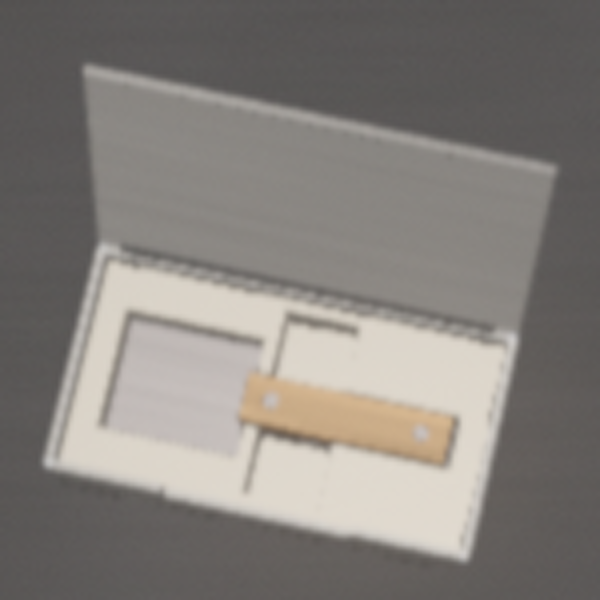

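Nearly home: the handle top reads about 48.8 mm against 48 nominal, and the blade 30.1 against 29. My small lift before releasing probably pulled it up about 1 mm. I'll press again with closed fingertips on the handle's front half.

{"api": "arm_command", "payload": {"series": [[0,[0.7,0.986,0],[0,0,0]],[0,[0.7,0.986,0],[0,0,0]],[0,[0.7,0.986,0],[0,0,0]],[0,[0.7,0.986,0],[0,0,0]],[0,[0.7,0.986,0],[0,0,0]]]}}

```text
clock: 30.78
position: [0.6368, 0.0505, 0.1892]
tcp_rot: [-0.0, 0.993, -0.114, 0.0]
ft_force: [-0.3, -0.8, -0.7]
grip_width: 0.008
```

{"api": "arm_command", "payload": {"series": [[0,[0,0,-0.8],[0,0,0]],[0,[0,0,-0.8],[0,0,0]],[0,[0,0,-0.7],[0,0,0]],[0,[0,0,-0.2],[0,0,0]],[0,[0,0,0],[0,0,0]]]}}

```text
clock: 31.4
position: [0.6359, 0.0486, 0.0639]
tcp_rot: [0.0, 0.993, -0.114, -0.0]
ft_force: [1.5, -0.9, 0.6]
grip_width: 0.007
```

Now press to z ≈ 0.048, driving 3 mm beyond for roughly 25 N.

{"api": "arm_command", "payload": {"series": [[0,[0,0,-0.2],[0,0,0]],[0,[0,0,-0.08],[0,0,0]],[0,[0,0,-0.06],[0,0,0]],[0,[0,0,-0.03],[0,0,0]],[0,[0,0,0],[0,0,0]]]}}

```text
clock: 32.02
position: [0.6363, 0.0486, 0.0483]
tcp_rot: [-0.0, 0.993, -0.114, 0.001]
ft_force: [-7.6, -0.9, 22.6]
grip_width: 0.005
```

```bash
python3 -c "
from h import *
fb()"
```

```text
pos [0.6363 0.0486 0.0483] box [-0.0014 -0.0081] boxF [-7.2 -2.6 22.6] boxM [-0.5   1.32  0.02] q [-1.000e-04  9.935e-01 -1.140e-01  5.000e-04] 32.025
```

{"api": "arm_command", "payload": {"series": [[0,[0,0,-0.04],[0,0,0]],[0,[0,0,0],[0,0,0]],[0,[0,0,0],[0,0,0]],[0,[0,0,0],[0,0,0]],[0,[0,0,0],[0,0,0]]]}}

```text
clock: 32.65
position: [0.6364, 0.0486, 0.0481]
tcp_rot: [-0.0, 0.993, -0.114, 0.001]
ft_force: [-14.1, -0.8, 39.1]
grip_width: 0.004
```

{"api": "arm_command", "payload": {"series": [[0,[0,0,0.3],[0,0,0]],[0,[0,0,0.8],[0,0,0]],[0,[-0.3,0,0.9],[0,0,0]],[0,[-0.8,0,0.6],[0,0,0]],[0,[-1,0,0.2],[0,0,0]]]}}

```text
clock: 33.28
position: [0.5316, 0.0487, 0.1855]
tcp_rot: [-0.0, 0.993, -0.114, 0.002]
ft_force: [-0.1, -0.5, -0.4]
grip_width: 0.003
```

{"api": "arm_command", "payload": {"series": [[0,[-0.6,-0.9,0],[0,0,0]],[0,[-0.4,-1,0],[0,0,0]],[0,[-0.2,-1,0],[0,0,0]],[0,[0,-1,0],[0,0,0]],[0,[0,-1,0],[0,0,0]]]}}

```text
clock: 33.9
position: [0.4708, -0.1981, 0.1837]
tcp_rot: [0.0, 0.993, -0.114, 0.001]
ft_force: [0.0, 0.7, 0.9]
grip_width: 0.005
```

```bash
python3 - <<'E'
from h import *
s=snap('top','t23');st();im=s['pixels'];P=cloud(s)
cv2.imwrite('pics/t23.png',im[...,::-1])
d=P[...,:2]-BC;bx=d@EX;by=d@EY;z=P[...,2]
def md(m): m=m&(s['range_z']>0);return m.sum(),np.round(np.mean(z[m])*1e3,1)
print('handle rear',md((abs(bx)<.008)&(by>-.085)&(by<-.06)),'mid',md((abs(bx)<.008)&(by>-.06)&(by<-.03)),'front',md((abs(bx)<.008)&(by>-.02)&(by<.015)),'blade',md((abs(bx)<.02)&(by>.03)&(by<.055)),md((abs(bx)<.02)&(by>.055)&(by<.08)),'insert',md((bx<-.025)&(bx>-.05)&(by<-.04)&(by>-.095)),md((bx>.025)&(bx<.045)&(by<-.04)&(by>-.095)))
s0=load('t17');z0=cloud(s0)[...,2];m=(abs(bx)<.02)&(by>.03)&(by<.08)&(s0['range_z']>0);print('empty floor',np.mean(z0[m])*1e3)
lidback(s)
t0=cloud(load('t0'))
def obj(P,c): 
    m=(np.hypot(P[...,0]-c[0],P[...,1]-c[1])<.11)&(P[...,2]>.05)&(P[...,2]<.2);return np.round(P[m].mean(0)*1e3,1),m.sum()
for n,c in(('pan',(.73,.318)),('shaker',(.728,-.2945)),('bottle',(.495,.292))): print(n,obj(t0,c),obj(P,c))
E
```

```text
33.95 [ 0.4716 -0.2029  0.1841] [ 0.0015  0.9934 -0.1148  0.0015] [ 0.7 -3.8  0.4] 0.00861961002713452 [-0.428  0.311  1.908 -0.002  0.918 -0.197]
handle rear (np.int64(89), np.float64(47.9)) mid (np.int64(107), np.float64(47.6)) front (np.int64(124), np.float64(47.8)) blade (np.int64(212), np.float64(29.0)) (np.int64(214), np.float64(29.1)) insert (np.int64(311), np.float64(44.0)) (np.int64(248), np.float64(43.9))
empty floor 26.04565010102268
lidback ang 2.0045535562504977 1784 top [0.11079616 0.16552563]
pan (array([731.2, 322.6,  60.2]), np.int64(854)) (array([731.4, 322.1,  60.1]), np.int64(874))
shaker (array([ 724.9, -290.9,   89.2]), np.int64(876)) (array([ 724.8, -290.9,   89. ]), np.int64(877))
bottle (array([493.5, 283.8, 119.6]), np.int64(1041)) (array([493.6, 283.7, 119.4]), np.int64(1047))
```

View pics/t23.png

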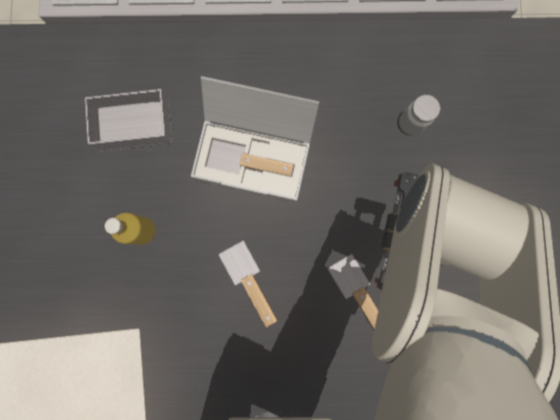

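Fully home: handle top 47.8 mm (nominal 48), blade top 29.0 (nominal 29). The scraper is in the box at (255,160), the lid is open at about 2.0 rad, and the bystanders and look-alikes have not moved. Handing in.

{"api": "arm_command", "payload": {"series": [[0,[0,0,0],[0,0,0]],[0,[0,0,0],[0,0,0]],[0,[0,0,0],[0,0,0]],[0,[0,0,0],[0,0,0]],[0,[0,0,0],[0,0,0]]]}}

```text
clock: 34.58
position: [0.471, -0.1958, 0.1832]
tcp_rot: [-0.0, 0.994, -0.114, 0.0]
ft_force: [-0.0, 0.0, 0.1]
grip_width: 0.006
```

```bash
python3 -c "
from h import *
print(close_job());st()"
```

```text
the job is handed in; nothing more can be done
None
the job is handed in; nothing more can be done
```

The scraper is in its cutout, pressed fully home, with the lid left open; I handed the job in at about 35 s of the 72 s.

**What I did:** I gripped the rear half of the rightmost scraper's handle, slid the blade about 22 mm into the notch and levered the lid to about 0.85 rad. I laid the scraper flat, let go, and pushed the lid to its stop with the closed, empty gripper. I then picked the scraper up by the front half of its handle and pressed it in.

**Last checks:**
- **Depth:** the handle top reads 47.8 mm (nominal 48) and the blade top 29.0 mm (nominal 29).
- **Lid:** about 2.0 rad.
- **Other things:** the pan, shaker and bottle are where they started to within 0.5 mm, and the look-alikes look unmoved in the picture. The robot was clear of everything.

**What went wrong and was mended:**
- The first grasp closed too slowly and I lifted without the scraper. It looked untouched, so I repeated the grasp.
- The first tries at the cutout sat on its rim, with up to 26 N. The cutout was about 2 mm from my estimate, so I shifted and it dropped in.
- After I released it, the scraper sat about 1 mm high. I pressed it down with closed fingertips on the handle, up to 39 N at the wrist. That final press was done with the gripper closed rather than holding the handle.

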